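Lock slide boxes away in the shielded decay store

ROBOT

A 6-joint arm with a two-finger parallel gripper is mounted at the origin on a cart in front of the work surface, level with it; the furniture and walls round the work are solid. World frame = base frame: x ahead of the robot, y to its left, z up, the work surface at z = 0. Lengths are in m, angles in rad, forces in N, time in s.
With the tool pointing down it reaches from about 0.375 to 0.9 m from the base axis. Payload 3.1 kg.
Tool frame: the origin (TCP) lies at the very end of the fingers, on their centre line; the grasp point (between the pads) lies 19 mm behind it; z points along the fingers, y is the line along which they close (so a half turn about z gives the same grasp; the last joint's range is limited). The gripper opens to 85 mm and grips with 20 to 120 N. Pads are 22 mm wide; open, the fingers measure 114 mm over their backs; the gripper's body (76 mm by 85 mm) begins 54 mm behind the grasp point. The pads swing forward as they close: fully open they stand 13 mm farther back than shut.
Start: joints at [-1.407, 0.527, 1.433, -0, 1.181, -0.178], TCP at [0.21, -0.589, 0.231] pointing down, gripper open.
Joint ranges: [-3.08, 3.08], [-0.75, 2.2], [0.22, 2.44], [-1.43, 4.57], [0, 2.65], [-2.85, 2.85]. Speed limits (rad/s): [2.79, 2.79, 3.14, 3.14, 3.14, 3.14].

INTERFACE

Orientations are given as a 3x3 rotation matrix whose columns are the frame's x, y, z axes.
In Python, from bench import status, snapshot, calibration, r gives the robot as it stands.
- The arm moves only by the tool step_arm, never from a script. Its argument "plan" is a list of rows, each an object with "xyz": the shift along the tool's x, y, z as a fraction of full scale, a list of three; "delta_rot": the turn, a rotation vector about the tool's x, y, z as a fraction of full scale, a list of three; "hand": the opening, from 0 (shut) to 1 (fully open). A call has 1 to 5 rows; each row shifts and turns the commanded pose from where the row before left it, along the tool's axes as they then stand; what a row does not reach is not made up. Full scale, the value 1, is 50 cm for a shift and 90 degrees for a turn. A row lasts 1/8 s, in which the tool goes at most 62.5 mm and 10.7 degrees, less where a joint would pass 70% of its speed; a pose out of reach is approached as far as the arm can. A call with a number of a shift or a turn outside -1 to 1 is refused whole. A call with a gripper value outside its range is refused whole. The fingers move at their own pace and stop on an object; the grip force is fixed at half the most. Time passes only in rows, so rows that do not move let the fingers close. It gives the time, the measured TCP pose, the force, the opening and the grip force at its end, in the units of the state.
- status.observe(): the state, without advancing time (a new reading comes with each control period).
- snapshot(name): name is "scene" or "top" or "wrist"; returns the picture (400x640x3 uint8, red, green, blue); there is no depth.
- calibration(name): a dict with "intrinsics" (3x3 intrinsics, pixels), "xyz" and "orientation" of the camera in the world; the wrist camera has in their place "tool_from_camera" (4x4, takes a point from camera to tool coordinates, whose origin is the TCP and whose axes are the flange's). Camera axes: x right, y up, looking along -z (the intrinsics and any distortion apply to the point x, -y, -z); pixel columns grow to the right and rows downward; lengths in m; the calibration is good to about 2 mm. A picture is of the moment at which its call begins: read the wrist's pose just before it. calibration takes no time and is no camera call.
- r.close_job(): hands the job in; it is judged then, once.
The state is a dict: "time": time; "qpos": joint angles; "qvel": joint speeds; "tau": joint torques, N m; "tool_pos": TCP position; "orientation": TCP orientation; "contact_force": force on the tool from outside, world axes, zero at the start; "ft_torque": the same for the moment, N m; "opening": opening from 0.0 (shut) to 1.0 (fully open); "grasp_force": force on a finger pad.
Only numpy, scipy, OpenCV 4.12 (cv2) and the standard library are available. Lean on these libraries where they do the work, as an engineer would, in place of code of your own. Each camera call takes 0.05 s, during which the arm holds its last target. There are 200 camera calls.

TASK

Put every slide box away in the shielded decay store. Fit the hex key from its stand into the lock sunk in the store's roof, turning it until it drops in, and swing the shutter fully open with it; then slide all the boxes under the hood with the push stick, never with the hand, until they lie wholly behind the shutter. Finally turn the shutter fully shut again with the key, return the key upright to its stand, fully home, leave the push stick lying on the worktop clear of the store, and do not disturb the bottle, the timer or the packet of wipes.

Things in the scene. Friction and masses are not known exactly. Their poses are not given: they have to be found in the camera images.
- store: Shielded decay store: low fixed tunnel, grey walls, white roof with yellow trefoil plate, 360 x 132 x 72 mm high, the worktop its floor. Origin on the worktop, mid-lane, in the shut shutter's plane; x into the store (feed direction), z up. Lane y -33 to 33 mm, 41 mm high. Hood x -90 to 0; chamber x 3 to 250 mm takes three boxes end to end, each pushing on the last.
- mouth (a point): Point on the worktop, mid-lane, at the store's low mouth: store x = -86 mm, axes as the store's (x inwards). Two flared steel guides, 36 mm high, stand out 33 mm before it and narrow from 96 mm to the lane's 66 mm. The shutter plane is 86 mm inside; a box is behind the shutter when its centre is more than 126 mm past this point.
- lock (a point): Centre of the top of the lock's bore, 100 mm above the worktop, axis vertical. Bore 29 mm wide for 4 mm, then 25 mm; housing 48 mm outside. 30 mm down lies a socket, 20.4 mm across flats, its angle unknown and never the same. The key's nose always enters 3 mm; within 5 degrees of the right angle (every 60) it drops 13 to 16 mm more, tip then 45 to 49 mm down.
- shutter (a joint): Steel shutter leaf, rad: 0 shut, 1.57 to 1.6 fully open along the hood's wall. It hangs on the lock's spindle and swings outwards under the hood. Turning the key clockwise (from above) opens, anticlockwise shuts. The socket has up to 0.8 rad of lost motion, and the key about 0.3 rad of play in it. Friction 0.2 N m, stays where left. A released key stands in the lock.
- key_grip (a point): Centre of the red crossbar of the T-handled hex key, where to grip it: bar 90 mm long (x), 14 mm thick (y), 20 mm high; z up, away from the tip. Below it a neck 13 mm across and 20 mm long, then a collar 34 mm across, underside 38 mm below this point, then the hexagon shank. About 220 g.
- key_tip (a point): Tip of the key's hexagon shank, 103 mm straight below the bar's centre. Shank 65 mm long from tip to collar, 19 mm across flats, 22 mm across corners; the last 3 mm are a smaller nose, 16.5 mm across flats.
- stand_hole (a point): Centre of the top of the key's round aluminium stand (fixed, 60 mm across, foot 66 x 66 mm), 80 mm above the worktop, at the mouth of its 27 mm bore, 72 mm deep. When the key is home its collar rests on the stand's top, tip 65 mm below this point.
- stick_grip (a point): Centre of the push stick's upright red handle, 40 mm above the stick's flat underside: 20 mm thick (y), 44 mm long (x), from 10 to 56 mm high. x points along the stick to its shoe. It stands on a white sole 50 mm wide and 10 mm thick whose tail ends 57 mm behind; ahead a bar 18 mm wide runs to the shoe. About 160 g.
- stick_shoe (a point): Middle of the flat pushing face of the stick's white shoe (44 mm wide, 22 mm high), 196 mm ahead of the handle's centre, 11 mm above the stick's underside; x points out of the face.
- bottle: Bystander: clear bottle with white cap, 42 mm across, 138 mm high, origin under its centre.
- clock: Bystander: small white laboratory timer, 34 x 68 x 62 mm high, origin under its centre.
- wipes: Bystander: green packet of wet wipes, 80 x 150 x 40 mm high, origin under its centre.
- box_a_mid (a point): Centre of a white and blue box of microscope slides, 52 (x) x 78 (y) x 26 mm high, about 100 to 200 g; this point is half-way up (13 mm). It goes into the store long side along the lane. Some starts have only two boxes.
- box_b_mid (a point): Centre of a white and blue box of microscope slides, 52 (x) x 78 (y) x 26 mm high, about 100 to 200 g; this point is half-way up (13 mm). It goes into the store long side along the lane. Some starts have only two boxes.
- box_c_mid (a point): Centre of a white and blue box of microscope slides, 52 (x) x 78 (y) x 26 mm high, about 100 to 200 g; this point is half-way up (13 mm). It goes into the store long side along the lane. Some starts have only two boxes.
Mind the look-alikes: they are no part of the job. What is shaped like the part that bears box_b_mid but turquoise is not meant.

How it is judged:
By the outcome, as a careful person would: the job done as asked, in the order asked, and still so for the second after the job is handed in, with the robot touching nothing.
Of box_a, box_b, box_c only 2 to 3 are there at a start; the rules pass over those that are not, and their reading is None.
At some moment in a run one of box_a, box_b, box_c, stick may be knocked a few centimetres aside while the robot is not near it.
It also fails if it takes over 210 s, if anything falls off the work surface, if the arm or the gripper's body presses on something with over 40 N, if the wrist force passes 120 N, or if a joint passes its speed limit or range.

## Working session

There is one attempt and no reset: what is moved stays moved. The work goes in short steps, Python scripts to look and compute and a tool call to move; the robot and the scene stay as the last step left them, time stands still between calls to the robot, and variables do not carry over. Pictures are saved under pics/ and viewed, at most 14 in all, crops included, and the job is handed in when it is done.

Besides the shell and the picture viewer there is one more tool, called by a JSON object that holds its "api" and its "payload", one argument or row to a line. step_arm: Moves the arm, as the interface text tells. Shift numbers are shares of 50 cm and turn numbers shares of 90 degrees, none past 1 either way. Its arguments: {"type":"object","properties":{"plan":{"type":"array","items":{"type":"object","properties":{"xyz":{"type":"array","items":{"type":"number"}},"delta_rot":{"type":"array","items":{"type":"number"}},"hand":{"type":"number"}}}}},"required":["plan"]}

```bash
ls; mkdir -p pics; python3 - <<'E'
from bench import status, snapshot, calibration, r
import cv2
print(status.observe())
for n in ["scene","top"]:
    c=calibration(n); print(n,c)
    cv2.imwrite(f"pics/{n}0.png",snapshot(n)[:,:,::-1])
print(calibration("wrist"))
E
```

```text
pics
{'time': 0.0, 'qpos': array([-1.40650272e+00,  5.28494983e-01,  1.43391190e+00,  1.73527285e-05,
        1.18137503e+00, -1.78509054e-01]), 'qvel': array([ 6.65671999e-04, -7.69855596e-05, -3.12363737e-04,  2.15653302e-04,
       -2.39118704e-03, -9.45645021e-04]), 'tau': array([ 1.21898040e-03, -4.42349732e+01, -1.78026080e+01, -1.13420281e-04,
        8.37543514e-03,  8.90577724e-06]), 'tool_pos': array([ 0.20998823, -0.58790931,  0.23031285]), 'orientation': array([[ 9.41818601e-01,  3.36121415e-01, -3.42227138e-04],
       [ 3.36121346e-01, -9.41816205e-01,  2.16239916e-03],
       [ 4.04513600e-04, -2.15161759e-03, -9.99997603e-01]]), 'contact_force': array([-0.75784676,  0.2191829 ,  0.16582765]), 'ft_torque': array([-0.0241078 ,  0.00588882,  0.00913911]), 'grasp_force': 0.0, 'opening': 0.9946555561277283}
scene {'intrinsics': array([[389.67782159,   0.        , 320.42380129],
       [  0.        , 389.67782159, 196.78689212],
       [  0.        ,   0.        ,   1.        ]]), 'xyz': array([-0.01798269,  0.78789592,  0.98611441]), 'orientation': array([[-0.80593866,  0.
[... 340 characters left out ...]
0192]), 'orientation': array([[ 0.01664967,  0.99414065, -0.10680427],
       [-0.99972995,  0.01828421,  0.01434304],
       [ 0.01621183,  0.10653662,  0.99417661]])}
{'intrinsics': array([[308.57555178,   0.        , 315.50328213],
       [  0.        , 308.57555178, 200.51055693],
       [  0.        ,   0.        ,   1.        ]]), 'tool_from_camera': array([[-3.29644372e-04,  9.52445576e-01,  3.04708577e-01,
         7.84471062e-02],
       [ 9.99999771e-01,  4.94039952e-04, -4.62415175e-04,
         3.06115504e-04],
       [-5.90963498e-04,  3.04708354e-01, -9.52445521e-01,
        -1.41761290e-01],
       [ 0.00000000e+00,  0.00000000e+00,  0.00000000e+00,
         1.00000000e+00]])}
```

View pics/top0.png

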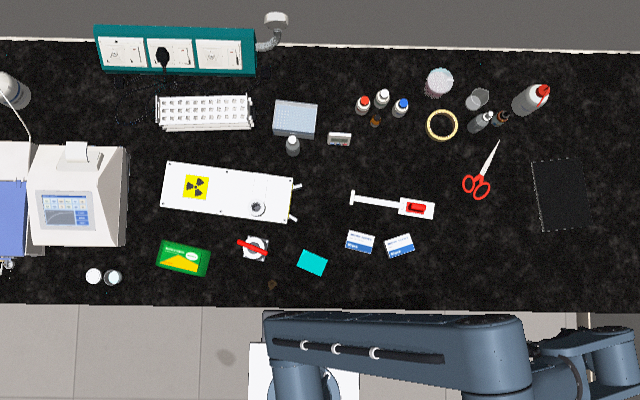

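View pics/scene0.png

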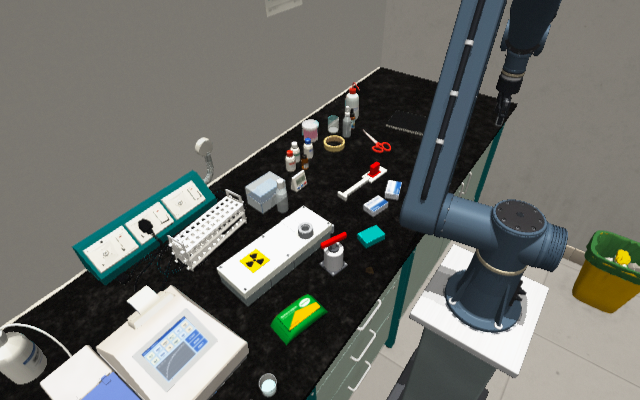

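The top view shows the store with its mouth on the right (guides at about (297,187) and (293,217)) and the lock at (258,208). The key is in its stand at (254,248), and the stick's shoe is at (352,198) with its handle at (417,207). There are two white and blue boxes at (360,241) and (400,245). The turquoise decoy is at (312,262). Next I measure by colour.

```bash
cat > h.py <<'E'
import numpy as np, cv2
from bench import status, snapshot, calibration, r
def cam(name):
    c=calibration(name)
    if name!="wrist": return c["intrinsics"],np.array(c["xyz"]),np.array(c["orientation"])
    s=status.observe(); T=np.array(c["tool_from_camera"]); R=s["orientation"]
    return c["intrinsics"],s["tool_pos"]+R@T[:3,3],R@T[:3,:3]
def shot(name,fn=None):
    C=cam(name); im=np.ascontiguousarray(snapshot(name)[:,:,::-1])
    if fn: cv2.imwrite(f"pics/{fn}.png",im)
    return C,im
def ray(C,uv,z):
    K,p,R=C; uv=np.atleast_2d(np.array(uv,float))
    d=np.c_[(uv[:,0]-K[0,2])/K[0,0],-(uv[:,1]-K[1,2])/K[1,1],-np.ones(len(uv))]@R.T
    return p+d*((z-p[2])/d[:,2])[:,None]
def proj(C,P):
    K,p,R=C; q=(np.atleast_2d(P)-p)@R
    return np.c_[K[0,2]-K[0,0]*q[:,0]/q[:,2],K[1,2]+K[1,1]*q[:,1]/q[:,2]]
def blobs(im,lo,hi,amin=20,roi=None):
    hsv=cv2.cvtColor(im,cv2.COLOR_BGR2HSV); m=cv2.inRange(hsv,lo,hi)
    if lo[0]==0 and lo[1]>0: m|=cv2.inRange(hsv,(170,)+tuple(lo[1:]),(180,)+tuple(hi[1:]))
    if roi: k=np.zeros_like(m); x0,y0,x1,y1=roi; k[y0:y1,x0:x1]=1; m=m*k
    cs,_=cv2.findContours(m,cv2.RETR_EXTERNAL,cv2.CHAIN_APPROX_NONE)
    return [c for c in cs if cv2.contourArea(c)>=amin]
def rect(C,c,z):
    "min-area rect in world xy on plane z: centre, sizes, angle of long side"
    P=ray(C,c.reshape(-1,2),z)[:,:2].astype(np.float32)
    b=cv2.boxPoints(cv2.minAreaRect(P)); e=b[1]-b[0],b[2]-b[1]
    L=[np.hypot(*v) for v in e]; v=e[int(L[1]>L[0])]
    return b.mean(0).round(4),np.round(sorted(L)[::-1],4),round(float(np.degrees(np.arctan2(v[1],v[0]))),1)
E
python3 - <<'E'
from h import *
C,im=shot("top")
R=((0,150,100),(8,255,255))
W=((0,0,120),(180,90,255))
print("roof",[rect(C,c,.072) for c in blobs(im,*W,500,(150,150,310,226))])
print("key",[rect(C,c,.128) for c in blobs(im,*R,20,(225,230,280,270))])
print("handle",[rect(C,c,.056) for c in blobs(im,*R,20,(340,190,440,220))])
print("stick",[rect(C,c,.01) for c in blobs(im,*W,10,(340,185,440,222))])
B=((0,0,100),(180,255,255))
print("boxes",[rect(C,c,.026) for c in blobs(im,*B,100,(335,226,425,262))])
print("decoy",[rect(C,c,.026) for c in blobs(im,*B,100,(290,245,335,280))])
print("lock",ray(C,(258,208),.1),"stand",ray(C,(255,245),.08))
cv2.imwrite("pics/c1.png",cv2.resize(im[150:290,150:450],None,fx=2.6,fy=2.6,interpolation=cv2.INTER_CUBIC))
E
```

```text
roof [(array([0.578, 0.216], dtype=float32), array([0.3895, 0.1355], dtype=float32), 83.3)]
key [(array([0.4226, 0.1471], dtype=float32), array([0.0884, 0.0144], dtype=float32), 67.6)]
handle [(array([ 0.5458, -0.3126], dtype=float32), array([0.0545, 0.0267], dtype=float32), 82.3)]
stick [(array([ 0.5606, -0.2517], dtype=float32), array([0.2506, 0.0511], dtype=float32), 81.2)]
boxes [(array([ 0.4382, -0.271 ], dtype=float32), array([0.079 , 0.0539], dtype=float32), -70.8), (array([ 0.4469, -0.1554], dtype=float32), array([0.0782, 0.0547], dtype=float32), 76.2)]
decoy [(array([ 0.3838, -0.0175], dtype=float32), array([0.0778, 0.0534], dtype=float32), 67.6)]
lock [[0.53172237 0.13539757 0.1       ]] stand [[0.42980294 0.14263082 0.08      ]]
```

View pics/c1.png

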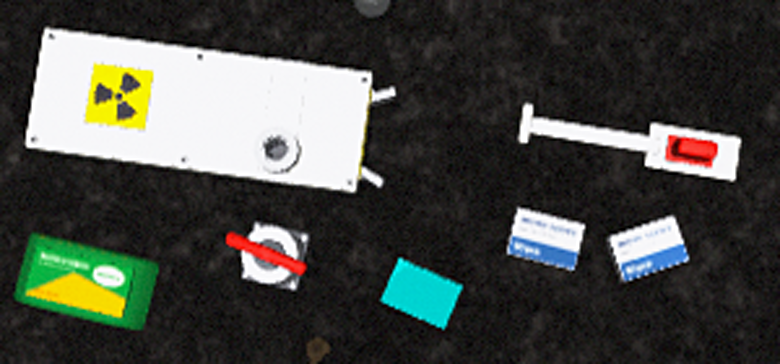

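The close crop confirms two real boxes, with the decoy and the key stand clearly separate. I'll move above the key and turn the wrist so that it has plenty of clockwise travel.

{"api": "step_arm", "payload": {
  "plan": [
    {"xyz":[0.0688,-0.0955,-0.0077],"delta_rot":[0,0,0],"hand":1},
    {"xyz":[0.0688,-0.0955,-0.0077],"delta_rot":[0,0,0],"hand":1},
    {"xyz":[0.0688,-0.0955,-0.0077],"delta_rot":[0,0,0],"hand":1},
    {"xyz":[0.0688,-0.0955,-0.0077],"delta_rot":[0,0,0],"hand":1},
    {"xyz":[0.0688,-0.0955,-0.0077],"delta_rot":[0,0,0],"hand":1}
  ]
}}

```text
time: 0.78
tool_pos: [0.292, -0.304, 0.2506]
orientation: [[0.942, 0.335, 0.0], [0.335, -0.942, 0.0], [0.0, -0.0, -1.0]]
contact_force: [1.1, -0.4, 0.9]
opening: 1.004
grasp_force: 0.0
```

{"api": "step_arm", "payload": {
  "plan": [
    {"xyz":[0.0688,-0.0955,-0.0077],"delta_rot":[0,0,0],"hand":1},
    {"xyz":[0.0688,-0.0955,-0.0077],"delta_rot":[0,0,0],"hand":1},
    {"xyz":[0.0688,-0.0955,-0.0077],"delta_rot":[0,0,0],"hand":1},
    {"xyz":[0.0688,-0.0955,-0.0077],"delta_rot":[0,0,0],"hand":1},
    {"xyz":[0.0688,-0.0955,-0.0077],"delta_rot":[0,0,0],"hand":1}
  ]
}}

```text
time: 1.4
tool_pos: [0.3739, -0.0215, 0.2701]
orientation: [[0.942, 0.336, 0.001], [0.336, -0.942, -0.0], [0.001, 0.001, -1.0]]
contact_force: [1.4, -0.2, 0.1]
opening: 0.997
grasp_force: 0.0
```

{"api": "step_arm", "payload": {
  "plan": [
    {"xyz":[0.0688,-0.0955,-0.0077],"delta_rot":[0,0,0],"hand":1},
    {"xyz":[0.0688,-0.0955,-0.0077],"delta_rot":[0,0,0],"hand":1},
    {"xyz":[0.0688,-0.0955,-0.0077],"delta_rot":[0,0,0],"hand":1}
  ]
}}

```text
time: 1.78
tool_pos: [0.4228, 0.1484, 0.2815]
orientation: [[0.942, 0.337, 0.001], [0.337, -0.942, -0.0], [0.0, 0.0, -1.0]]
contact_force: [0.7, -0.8, 0.3]
opening: 1.0
grasp_force: 0.0
```

{"api": "step_arm", "payload": {
  "plan": [
    {"xyz":[0,0,0],"delta_rot":[0,0,-0.115],"hand":1},
    {"xyz":[0,0,0],"delta_rot":[0,0,-0.115],"hand":1},
    {"xyz":[0,0,0],"delta_rot":[0,0,-0.115],"hand":1},
    {"xyz":[0,0,0],"delta_rot":[0,0,-0.115],"hand":1},
    {"xyz":[0,0,0],"delta_rot":[0,0,-0.115],"hand":1}
  ]
}}

```text
time: 2.4
tool_pos: [0.4223, 0.1464, 0.2812]
orientation: [[0.313, 0.95, -0.001], [0.95, -0.313, -0.0], [-0.0, -0.001, -1.0]]
contact_force: [0.2, -1.3, -0.4]
opening: 1.002
grasp_force: 0.0
```

{"api": "step_arm", "payload": {
  "plan": [
    {"xyz":[0,0,0],"delta_rot":[0,0,-0.115],"hand":1},
    {"xyz":[0,0,0],"delta_rot":[0,0,-0.115],"hand":1},
    {"xyz":[0,0,0],"delta_rot":[0,0,-0.115],"hand":1},
    {"xyz":[0,0,0],"delta_rot":[0,0,-0.115],"hand":1},
    {"xyz":[0,0,0],"delta_rot":[0,0,-0.115],"hand":1}
  ]
}}

```text
time: 3.02
tool_pos: [0.4224, 0.1463, 0.2812]
orientation: [[-0.552, 0.834, -0.001], [0.834, 0.552, -0.0], [0.0, -0.0, -1.0]]
contact_force: [-0.1, 0.2, -0.3]
opening: 0.999
grasp_force: 0.0
```

{"api": "step_arm", "payload": {
  "plan": [
    {"xyz":[0,0,0],"delta_rot":[0,0,-0.115],"hand":1},
    {"xyz":[0,0,0],"delta_rot":[0,0,-0.115],"hand":1},
    {"xyz":[0,0,0],"delta_rot":[0,0,-0.115],"hand":1},
    {"xyz":[0,0,0],"delta_rot":[0,0,-0.115],"hand":1},
    {"xyz":[0,0,0],"delta_rot":[0,0,-0.115],"hand":1}
  ]
}}

```text
time: 3.65
tool_pos: [0.4224, 0.1463, 0.2812]
orientation: [[-0.997, 0.083, -0.001], [0.083, 0.997, -0.0], [0.001, -0.0, -1.0]]
contact_force: [0.2, 0.2, 0.2]
opening: 1.001
grasp_force: 0.0
```

{"api": "step_arm", "payload": {
  "plan": [
    {"xyz":[0,0,0],"delta_rot":[0,0,-0.115],"hand":1},
    {"xyz":[0,0,0],"delta_rot":[0,0,-0.115],"hand":1},
    {"xyz":[0,0,0],"delta_rot":[0,0,-0.115],"hand":1},
    {"xyz":[0,0,0],"delta_rot":[0,0,-0.115],"hand":1},
    {"xyz":[0,0,0],"delta_rot":[0,0,-0.115],"hand":1}
  ]
}}

```text
time: 4.28
tool_pos: [0.4224, 0.1463, 0.2812]
orientation: [[-0.682, -0.731, -0.001], [-0.731, 0.682, -0.0], [0.0, 0.0, -1.0]]
contact_force: [0.7, 0.1, -0.1]
opening: 0.996
grasp_force: 0.0
```

{"api": "step_arm", "payload": {
  "plan": [
    {"xyz":[0,0,0],"delta_rot":[0,0,-0.115],"hand":1},
    {"xyz":[0,0,0],"delta_rot":[0,0,-0.115],"hand":1},
    {"xyz":[0,0,0],"delta_rot":[0,0,0],"hand":1}
  ]
}}

```text
time: 4.65
tool_pos: [0.4224, 0.1463, 0.2812]
orientation: [[-0.387, -0.922, -0.0], [-0.922, 0.387, -0.0], [0.0, 0.0, -1.0]]
contact_force: [-0.4, 0.2, -0.9]
opening: 1.002
grasp_force: 0.0
```

```bash
python3 - <<'E'
from h import *
s=status.observe(); print(s["tool_pos"],s["orientation"].round(3),s["qpos"].round(2),s["time"])
C,im=shot("wrist","w1")
for P in [(.4226,.1471,.128),(.532,.135,.1)]: print(proj(C,P))
E
```

```text
[0.42241321 0.14632797 0.28121721] [[-0.387 -0.922 -0.   ]
 [-0.922  0.387 -0.   ]
 [ 0.     0.    -1.   ]] [ 0.08  0.22  1.79  0.    1.13 -2.66] 4.65
[[316.23519965 185.60602986]]
[[220.70887075 206.38150657]]
```

View pics/w1.png

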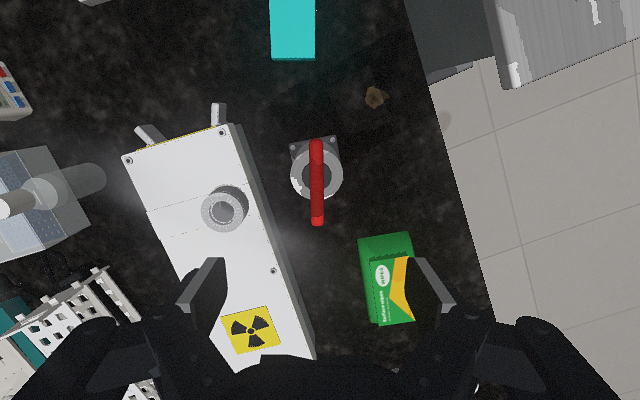

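The wrist view shows the red crossbar from (317,138) to (317,226) and the lock ring centred at about (222,208). First I measure the bar here, then the lock from directly above.

```bash
cat >> h.py <<'E'
def circ(C,im,uv,z,win=45):
    "edge contours near uv whose world shape on plane z is round: centre, diameter"
    x0,y0=int(uv[0]-win),int(uv[1]-win); g=cv2.cvtColor(im,cv2.COLOR_BGR2GRAY)[y0:y0+2*win,x0:x0+2*win]
    out=[]
    for t in range(50,240,10):
        for b in (g>t,g<=t):
            cs,_=cv2.findContours(b.astype(np.uint8),cv2.RETR_LIST,cv2.CHAIN_APPROX_NONE)
            for c in cs:
                if len(c)<30: continue
                P=ray(C,c.reshape(-1,2)+[x0,y0],z)[:,:2]
                A=np.c_[2*P,np.ones(len(P))]; q=np.linalg.lstsq(A,(P**2).sum(1),rcond=None)[0]
                rr=np.sqrt(q[2]+q[0]**2+q[1]**2); e=(np.hypot(*(P-q[:2]).T)-rr).std()
                if e<.0012 and .01<rr<.035: out.append((t,(q[:2]).round(4).tolist(),round(2*rr,4),round(e,4)))
    return out
E
python3 - <<'E'
from h import *
im=cv2.imread("pics/w1.png"); C=cam("wrist")
for c in blobs(im,(0,150,80),(8,255,255),100,(280,120,360,240)): print(rect(C,c,.128),c.reshape(-1,2).min(0),c.reshape(-1,2).max(0))
for o in circ(C,im,(222,208),.1): print(o)
print("stand");
for o in circ(C,im,(317,176),.08,40): print(o)
E
```

```text
(array([0.4219, 0.1455], dtype=float32), array([0.0876, 0.0134], dtype=float32), 68.3) [309 139] [323 225]
(130, [0.5327, 0.1408], np.float64(0.025), np.float64(0.0006))
(130, [0.5337, 0.1413], np.float64(0.0287), np.float64(0.0003))
(130, [0.5327, 0.1408], np.float64(0.023), np.float64(0.0005))
(140, [0.5348, 0.1417], np.float64(0.0262), np.float64(0.0011))
(150, [0.5343, 0.1414], np.float64(0.0234), np.float64(0.0005))
(150, [0.5347, 0.1419], np.float64(0.0284), np.float64(0.0011))
(150, [0.5347, 0.1419], np.float64(0.0268), np.float64(0.0009))
(160, [0.5345, 0.1416], np.float64(0.0232), np.float64(0.0004))
(160, [0.5346, 0.1419], np.float64(0.0287), np.float64(0.0011))
(160, [0.5347, 0.1419], np.float64(0.027), np.float64(0.001))
(170, [0.5346, 0.1421], np.float64(0.0293), np.float64(0.001))
(170, [0.5346, 0.1419], np.float64(0.0273), np.float64(0.001))
stand
```

{"api": "step_arm", "payload": {
  "plan": [
    {"xyz":[-0.0323,-0.1053,0],"delta_rot":[0,0,0],"hand":1},
    {"xyz":[-0.0323,-0.1053,0],"delta_rot":[0,0,0],"hand":1},
    {"xyz":[0,0,0],"delta_rot":[0,0,0],"hand":1}
  ]
}}

```text
time: 5.08
tool_pos: [0.5362, 0.1348, 0.2809]
orientation: [[-0.389, -0.921, 0.003], [-0.921, 0.389, -0.0], [-0.001, -0.003, -1.0]]
contact_force: [0.4, 0.1, -1.1]
opening: 1.004
grasp_force: 0.0
```

```bash
python3 - <<'E'
from h import *
s=status.observe(); print(s["tool_pos"],s["qpos"].round(2))
C,im=shot("wrist","w2"); uv=proj(C,(.532,.135,.1))[0]; print(uv)
for o in circ(C,im,uv,.1): print(o)
x,y=map(int,uv); cv2.imwrite("pics/w2c.png",cv2.resize(im[max(0,y-110):y+110,x-140:x+140],None,fx=2.7,fy=2.7))
E
```

```text
[0.53617255 0.13482096 0.28093012] [ 0.04  0.37  1.56 -0.    1.21 -2.7 ]
[320.21581851 176.70690789]
(90, [0.5343, 0.1406], np.float64(0.0251), np.float64(0.0003))
(90, [0.5344, 0.1406], np.float64(0.0232), np.float64(0.0003))
(90, [0.5327, 0.1359], np.float64(0.0416), np.float64(0.0011))
(100, [0.5345, 0.1407], np.float64(0.0258), np.float64(0.0003))
(100, [0.5345, 0.1407], np.float64(0.0238), np.float64(0.0003))
(110, [0.5344, 0.1407], np.float64(0.0264), np.float64(0.0003))
(110, [0.535, 0.1423], np.float64(0.027), np.float64(0.001))
(120, [0.5338, 0.1393], np.float64(0.0505), np.float64(0.0011))
(120, [0.5338, 0.1393], np.float64(0.0485), np.float64(0.0011))
(130, [0.5338, 0.1393], np.float64(0.0507), np.float64(0.001))
(130, [0.5338, 0.1392], np.float64(0.0487), np.float64(0.001))
(140, [0.5337, 0.1393], np.float64(0.0509), np.float64(0.001))
(140, [0.5337, 0.1392], np.float64(0.0489), np.float64(0.001))
(150, [0.5337, 0.1392], np.float64(0.0513), np.float64(0.001))
(150, [0.5337, 0.1392], np.float64(0.0493), np.float64(0.001))
```

View pics/w2c.png

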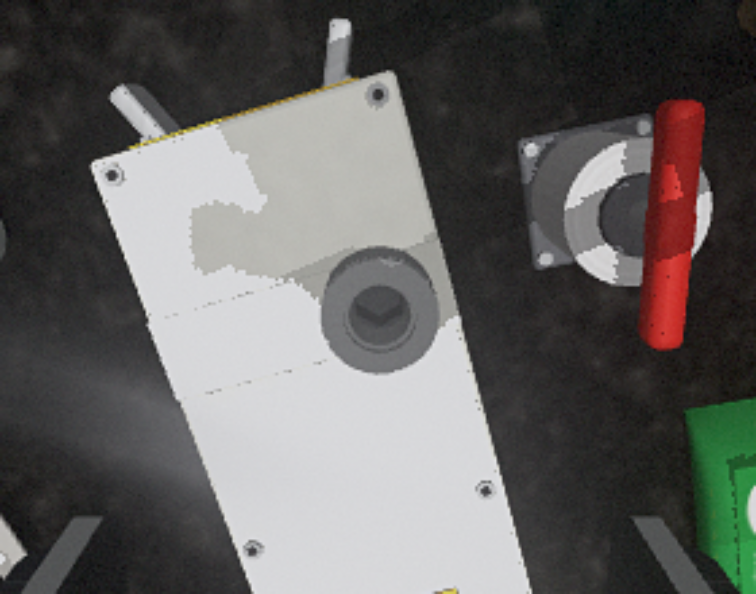

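The crop shows the lock ring at about (380,310) with its bore at (378,317), and the hex socket is visible inside with a corner pointing down the image. The lock measures about (0.5345, 0.141). Next I work out the move to the key.

```bash
cat >> h.py <<'E'
def to(x,y,z,yaw=None):
    s=status.observe(); R=s["orientation"]; d=R.T@(np.array([x,y,z])-s["tool_pos"])
    n=int(np.ceil(np.linalg.norm(d)/.061)); print("pos",s["tool_pos"].round(4),"yaw",np.degrees(np.arctan2(R[1,0],R[0,0])).round(2),"q6",s["qpos"][5].round(2),"t",round(s["time"],2),"F",s["contact_force"].round(1),"open",round(s["opening"],3),"grip",round(s["grasp_force"],1))
    print("frac",(d/.5).round(4),"rows",n,"per row",(d/.5/max(n,1)).round(4))
    if yaw is not None:
        a=(yaw-np.degrees(np.arctan2(R[1,0],R[0,0]))+180)%360-180; print("rotz frac",round(-a/90,4),"rows",int(np.ceil(abs(a)/10.6)))
E
python3 - <<'E'
from h import *
to(.4221,.1457,.28,248)
E
```

```text
pos [0.5332 0.1352 0.2806] yaw -112.83 q6 -2.7 t 5.12 F [-0.5 -0.4 -0.3] open 1.0 grip 0.0
frac [0.0669 0.2129 0.0014] rows 2 per row [0.0334 0.1065 0.0007]
rotz frac -0.0093 rows 1
```

```bash
python3 - <<'E'
from h import *
C,im=shot("wrist","w3"); uv=proj(C,(.534,.140,.1))[0]
for o in circ(C,im,uv,.1): print(o)
to(.4221,.1457,.28,248)
E
```

```text
(90, [0.5342, 0.1406], np.float64(0.0252), np.float64(0.0003))
(90, [0.5342, 0.1406], np.float64(0.0232), np.float64(0.0003))
(90, [0.5329, 0.1366], np.float64(0.043), np.float64(0.001))
(100, [0.5343, 0.1407], np.float64(0.0258), np.float64(0.0003))
(100, [0.5343, 0.1407], np.float64(0.0238), np.float64(0.0003))
(100, [0.5329, 0.1367], np.float64(0.0427), np.float64(0.0012))
(110, [0.5343, 0.1406], np.float64(0.0264), np.float64(0.0003))
(110, [0.5349, 0.1424], np.float64(0.0271), np.float64(0.0008))
(120, [0.5337, 0.1392], np.float64(0.0505), np.float64(0.0011))
(120, [0.5337, 0.1392], np.float64(0.0485), np.float64(0.0011))
(130, [0.5337, 0.1391], np.float64(0.0507), np.float64(0.0011))
(130, [0.5336, 0.1391], np.float64(0.0487), np.float64(0.0011))
(140, [0.5335, 0.1392], np.float64(0.0509), np.float64(0.001))
(140, [0.5335, 0.1392], np.float64(0.0489), np.float64(0.001))
(150, [0.5336, 0.1392], np.float64(0.0512), np.float64(0.001))
(150, [0.5336, 0.1391], np.float64(0.0492), np.float64(0.0011))
pos [0.5316 0.1355 0.2806] yaw -112.78 q6 -2.7 t 5.17 F [-1.  -1.1 -0.1] open 1.003 grip 0.0
frac [0.0659 0.2099 0.0017] rows 2 per row [0.033  0.1049 0.0008]
rotz frac -0.0086 rows 1
```

{"api": "step_arm", "payload": {
  "plan": [
    {"xyz":[0.0334,0.1065,0],"delta_rot":[0,0,0],"hand":1},
    {"xyz":[0.0334,0.1065,0],"delta_rot":[0,0,-0.01],"hand":1},
    {"xyz":[0,0,0.09],"delta_rot":[0,0,0],"hand":1},
    {"xyz":[0,0,0],"delta_rot":[0,0,0],"hand":1},
    {"xyz":[0,0,0],"delta_rot":[0,0,0],"hand":1}
  ]
}}

```text
time: 5.8
tool_pos: [0.4215, 0.1459, 0.2373]
orientation: [[-0.371, -0.929, 0.001], [-0.929, 0.371, 0.0], [-0.001, -0.001, -1.0]]
contact_force: [0.3, -0.1, 0.2]
opening: 0.999
grasp_force: 0.0
```

```bash
python3 - <<'E'
from h import *
im=shot("wrist","w4")[1]; C=cam("wrist")
for c in blobs(im,(0,150,60),(8,255,255),100): print(rect(C,c,.128))
to(.4221,.1457,.1,248)
E
```

```text
(array([0.4225, 0.1455], dtype=float32), array([0.089 , 0.0137], dtype=float32), 67.8)
pos [0.4222 0.1459 0.2375] yaw -111.78 q6 -2.68 t 5.85 F [ 0.8 -0.6 -0.7] open 1.001 grip 0.0
frac [0.0007 0.0006 0.2751] rows 3 per row [0.0002 0.0002 0.0917]
rotz frac 0.0024 rows 1
```

{"api": "step_arm", "payload": {
  "plan": [
    {"xyz":[0,0,0.1],"delta_rot":[0,0,0],"hand":1},
    {"xyz":[0,0,0.1],"delta_rot":[0,0,0],"hand":1},
    {"xyz":[0,0,0.076],"delta_rot":[0,0,0],"hand":1},
    {"xyz":[0,0,0],"delta_rot":[0,0,0],"hand":1}
  ]
}}

```text
time: 6.35
tool_pos: [0.4207, 0.1456, 0.097]
orientation: [[-0.371, -0.929, -0.004], [-0.929, 0.371, -0.0], [0.002, 0.004, -1.0]]
contact_force: [-0.1, -0.1, 0.5]
opening: 1.0
grasp_force: 0.0
```

{"api": "step_arm", "payload": {
  "plan": [
    {"xyz":[0,0,0],"delta_rot":[0,0,0],"hand":0},
    {"xyz":[0,0,0],"delta_rot":[0,0,0],"hand":0},
    {"xyz":[0,0,0],"delta_rot":[0,0,0],"hand":0},
    {"xyz":[0,0,0],"delta_rot":[0,0,0],"hand":0},
    {"xyz":[0,0,0],"delta_rot":[0,0,0],"hand":0}
  ]
}}

```text
time: 6.98
tool_pos: [0.4215, 0.1459, 0.0993]
orientation: [[-0.371, -0.929, 0.002], [-0.929, 0.371, 0.0], [-0.001, -0.001, -1.0]]
contact_force: [-1.2, 0.7, 6.4]
opening: 0.154
grasp_force: 58.4
```

{"api": "step_arm", "payload": {
  "plan": [
    {"xyz":[0,0,0],"delta_rot":[0,0,0],"hand":0},
    {"xyz":[0,0,0],"delta_rot":[0,0,0],"hand":0},
    {"xyz":[0,0,0],"delta_rot":[0,0,0],"hand":0}
  ]
}}

```text
time: 7.35
tool_pos: [0.4215, 0.1459, 0.0993]
orientation: [[-0.371, -0.929, 0.001], [-0.929, 0.371, 0.0], [-0.001, -0.001, -1.0]]
contact_force: [-1.4, 1.1, 6.7]
opening: 0.153
grasp_force: 58.4
```

{"api": "step_arm", "payload": {
  "plan": [
    {"xyz":[0,0,-0.06],"delta_rot":[0,0,0],"hand":0},
    {"xyz":[0,0,-0.08],"delta_rot":[0,0,0],"hand":0},
    {"xyz":[0,0,-0.08],"delta_rot":[0,0,0],"hand":0},
    {"xyz":[0,0,0],"delta_rot":[0,0,0],"hand":0}
  ]
}}

```text
time: 7.85
tool_pos: [0.4229, 0.146, 0.2109]
orientation: [[-0.37, -0.929, 0.007], [-0.929, 0.37, 0.001], [-0.003, -0.006, -1.0]]
contact_force: [0.5, 0.2, -2.4]
opening: 0.15
grasp_force: 59.4
```

```bash
python3 - <<'E'
from h import *
to(.5343,.1410,.209)
E
```

```text
pos [0.4229 0.146  0.2109] yaw -111.75 q6 -2.68 t 7.85 F [ 0.5  0.2 -2.4] open 0.15 grip 59.4
frac [-0.0732 -0.2107  0.0054] rows 2 per row [-0.0366 -0.1053  0.0027]
```

{"api": "step_arm", "payload": {
  "plan": [
    {"xyz":[-0.0373,-0.1066,0],"delta_rot":[0,0,0],"hand":0},
    {"xyz":[-0.0373,-0.1066,0],"delta_rot":[0,0,0],"hand":0},
    {"xyz":[0,0,0],"delta_rot":[0,0,0],"hand":0},
    {"xyz":[0,0,0],"delta_rot":[0,0,0],"hand":0},
    {"xyz":[0,0,0],"delta_rot":[0,0,0],"hand":0}
  ]
}}

```text
time: 8.48
tool_pos: [0.5317, 0.141, 0.2073]
orientation: [[-0.37, -0.929, -0.004], [-0.929, 0.37, -0.0], [0.002, 0.003, -1.0]]
contact_force: [0.0, 0.4, -1.1]
opening: 0.153
grasp_force: 59.5
```

```bash
python3 - <<'E'
from h import *
to(.5343,.1410,.154)
C,im=shot("wrist","w5"); x=320
cv2.imwrite("pics/w5c.png",cv2.resize(im[90:310,180:460],None,fx=2.7,fy=2.7))
E
```

```text
pos [0.5317 0.141  0.2073] yaw -111.74 q6 -2.71 t 8.47 F [ 0.   0.4 -1.1] open 0.153 grip 59.5
frac [-0.0021 -0.0052  0.1065] rows 1 per row [-0.0021 -0.0052  0.1065]
```

View pics/w5c.png

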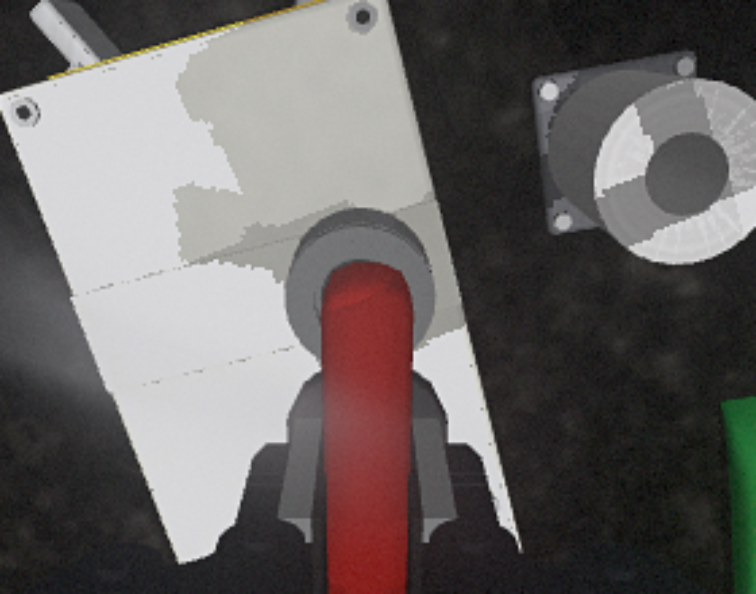

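The lock ring is centred under the bar's line at about (360,285), and the stand bore at (688,175) is visible. I descend gently.

{"api": "step_arm", "payload": {
  "plan": [
    {"xyz":[0,0,0.02],"delta_rot":[0,0,0],"hand":0},
    {"xyz":[0,0,0.02],"delta_rot":[0,0,0],"hand":0},
    {"xyz":[0,0,0.02],"delta_rot":[0,0,0],"hand":0},
    {"xyz":[0,0,0],"delta_rot":[0,0,0],"hand":0},
    {"xyz":[0,0,0],"delta_rot":[0,0,0],"hand":0}
  ]
}}

```text
time: 9.15
tool_pos: [0.5341, 0.1409, 0.1783]
orientation: [[-0.371, -0.929, 0.0], [-0.929, 0.371, 0.0], [-0.0, -0.0, -1.0]]
contact_force: [-0.0, 0.2, -1.6]
opening: 0.154
grasp_force: 59.5
```

```bash
python3 - <<'E'
from h import *
to(.5343,.1410,.152)
im=cv2.imread("pics/w5.png")
E
```

```text
pos [0.5341 0.1409 0.1783] yaw -111.76 q6 -2.71 t 9.15 F [-0.   0.2 -1.6] open 0.154 grip 59.5
frac [-0.0003 -0.0003  0.0526] rows 1 per row [-0.0003 -0.0003  0.0526]
```

{"api": "step_arm", "payload": {
  "plan": [
    {"xyz":[0,0,0.02],"delta_rot":[0,0,0],"hand":0},
    {"xyz":[0,0,0.02],"delta_rot":[0,0,0],"hand":0},
    {"xyz":[0,0,0],"delta_rot":[0,0,0],"hand":0}
  ]
}}

```text
time: 9.52
tool_pos: [0.533, 0.1408, 0.1571]
orientation: [[-0.371, -0.929, -0.003], [-0.929, 0.371, -0.0], [0.001, 0.003, -1.0]]
contact_force: [-0.6, -0.7, -2.2]
opening: 0.153
grasp_force: 59.5
```

{"api": "step_arm", "payload": {
  "plan": [
    {"xyz":[0,0,0.01],"delta_rot":[0,0,0],"hand":0},
    {"xyz":[0,0,0.004],"delta_rot":[0,0,0],"hand":0},
    {"xyz":[0,0,0],"delta_rot":[0,0,0],"hand":0}
  ]
}}

```text
time: 9.9
tool_pos: [0.534, 0.1409, 0.1514]
orientation: [[-0.371, -0.929, 0.0], [-0.929, 0.371, 0.0], [-0.0, -0.0, -1.0]]
contact_force: [-0.2, -0.1, -1.8]
opening: 0.156
grasp_force: 59.6
```

{"api": "step_arm", "payload": {
  "plan": [
    {"xyz":[0,0,0.004],"delta_rot":[0,0,0],"hand":0},
    {"xyz":[0,0,0],"delta_rot":[0,0,0],"hand":0}
  ]
}}

```text
time: 10.15
tool_pos: [0.5344, 0.141, 0.1507]
orientation: [[-0.371, -0.929, 0.002], [-0.929, 0.371, 0.0], [-0.001, -0.001, -1.0]]
contact_force: [-1.0, 0.4, 6.2]
opening: 0.153
grasp_force: 60.7
```

{"api": "step_arm", "payload": {
  "plan": [
    {"xyz":[0,0,0.003],"delta_rot":[0,0,0],"hand":0},
    {"xyz":[0,0,0],"delta_rot":[0,0,0.04],"hand":0},
    {"xyz":[0,0,0],"delta_rot":[0,0,0.04],"hand":0},
    {"xyz":[0,0,0],"delta_rot":[0,0,0.04],"hand":0},
    {"xyz":[0,0,0],"delta_rot":[0,0,0],"hand":0}
  ]
}}

```text
time: 10.78
tool_pos: [0.5341, 0.1411, 0.15]
orientation: [[-0.538, -0.843, 0.001], [-0.843, 0.538, 0.0], [-0.001, -0.001, -1.0]]
contact_force: [-3.0, 0.8, 11.1]
opening: 0.156
grasp_force: 61.5
```

{"api": "step_arm", "payload": {
  "plan": [
    {"xyz":[0,0,0],"delta_rot":[0,0,0.04],"hand":0},
    {"xyz":[0,0,0],"delta_rot":[0,0,0.04],"hand":0},
    {"xyz":[0,0,0],"delta_rot":[0,0,0.04],"hand":0},
    {"xyz":[0,0,0],"delta_rot":[0,0,0],"hand":0}
  ]
}}

```text
time: 11.28
tool_pos: [0.534, 0.1412, 0.15]
orientation: [[-0.687, -0.727, 0.001], [-0.727, 0.687, 0.0], [-0.001, -0.0, -1.0]]
contact_force: [-3.0, 0.6, 10.8]
opening: 0.151
grasp_force: 61.6
```

{"api": "step_arm", "payload": {
  "plan": [
    {"xyz":[0,0,0],"delta_rot":[0,0,0.04],"hand":0},
    {"xyz":[0,0,0],"delta_rot":[0,0,0.04],"hand":0},
    {"xyz":[0,0,0],"delta_rot":[0,0,0.04],"hand":0},
    {"xyz":[0,0,0],"delta_rot":[0,0,0],"hand":0}
  ]
}}

```text
time: 11.78
tool_pos: [0.5339, 0.1413, 0.15]
orientation: [[-0.811, -0.585, 0.001], [-0.585, 0.811, 0.001], [-0.001, 0.0, -1.0]]
contact_force: [-3.9, -0.6, 12.1]
opening: 0.149
grasp_force: 61.6
```

{"api": "step_arm", "payload": {
  "plan": [
    {"xyz":[0,0,0],"delta_rot":[0,0,0.04],"hand":0},
    {"xyz":[0,0,0],"delta_rot":[0,0,0.04],"hand":0},
    {"xyz":[0,0,0],"delta_rot":[0,0,0.04],"hand":0},
    {"xyz":[0,0,0],"delta_rot":[0,0,0],"hand":0}
  ]
}}

```text
time: 12.28
tool_pos: [0.5339, 0.1414, 0.15]
orientation: [[-0.906, -0.423, 0.001], [-0.423, 0.906, 0.001], [-0.001, 0.0, -1.0]]
contact_force: [-3.1, -0.3, 11.2]
opening: 0.158
grasp_force: 61.6
```

{"api": "step_arm", "payload": {
  "plan": [
    {"xyz":[0,0,0],"delta_rot":[0,0,0.04],"hand":0},
    {"xyz":[0,0,0],"delta_rot":[0,0,0.04],"hand":0},
    {"xyz":[0,0,0],"delta_rot":[0,0,0.04],"hand":0},
    {"xyz":[0,0,0],"delta_rot":[0,0,0],"hand":0}
  ]
}}

```text
time: 12.78
tool_pos: [0.5342, 0.1416, 0.1502]
orientation: [[-0.969, -0.245, 0.002], [-0.245, 0.969, 0.001], [-0.002, 0.001, -1.0]]
contact_force: [-2.9, 2.0, 13.1]
opening: 0.153
grasp_force: 61.7
```

{"api": "step_arm", "payload": {
  "plan": [
    {"xyz":[0,0,0],"delta_rot":[0,0,0.04],"hand":0},
    {"xyz":[0,0,0],"delta_rot":[0,0,0.04],"hand":0},
    {"xyz":[0,0,0],"delta_rot":[0,0,0.04],"hand":0},
    {"xyz":[0,0,0],"delta_rot":[0,0,0],"hand":0}
  ]
}}

```text
time: 13.28
tool_pos: [0.5346, 0.142, 0.1507]
orientation: [[-0.998, -0.059, 0.003], [-0.059, 0.998, 0.002], [-0.003, 0.002, -1.0]]
contact_force: [-3.6, 2.3, 13.2]
opening: 0.146
grasp_force: 62.0
```

```bash
python3 - <<'E'
from h import *
to(.5343,.1410,.152); print(status.observe()["ft_torque"])
E
```

```text
pos [0.5346 0.142  0.1507] yaw -176.6 q6 -1.58 t 13.28 F [-3.6  2.3 13.2] open 0.146 grip 62.0
frac [ 0.0008 -0.0019 -0.0027] rows 1 per row [ 0.0008 -0.0019 -0.0027]
[0.55448324 0.70435556 0.0451064 ]
```

{"api": "step_arm", "payload": {
  "plan": [
    {"xyz":[0.0012,0.0016,0],"delta_rot":[0,0,0],"hand":0},
    {"xyz":[0,0,0.001],"delta_rot":[0,0,0.04],"hand":0},
    {"xyz":[0,0,0],"delta_rot":[0,0,0.04],"hand":0},
    {"xyz":[0,0,0],"delta_rot":[0,0,0.04],"hand":0},
    {"xyz":[0,0,0],"delta_rot":[0,0,0],"hand":0}
  ]
}}

```text
time: 13.9
tool_pos: [0.5343, 0.1427, 0.1506]
orientation: [[-0.992, 0.129, 0.004], [0.129, 0.992, 0.002], [-0.003, 0.002, -1.0]]
contact_force: [-4.5, 2.4, 16.2]
opening: 0.151
grasp_force: 62.2
```

{"api": "step_arm", "payload": {
  "plan": [
    {"xyz":[0,0,0],"delta_rot":[0,0,0.04],"hand":0},
    {"xyz":[0,0,0],"delta_rot":[0,0,0.04],"hand":0},
    {"xyz":[0,0,0],"delta_rot":[0,0,0.04],"hand":0},
    {"xyz":[0,0,0],"delta_rot":[0,0,0],"hand":0}
  ]
}}

```text
time: 14.4
tool_pos: [0.534, 0.1426, 0.1502]
orientation: [[-0.95, 0.312, 0.003], [0.312, 0.95, 0.002], [-0.002, 0.003, -1.0]]
contact_force: [-3.5, 1.0, 15.4]
opening: 0.151
grasp_force: 62.0
```

```bash
python3 - <<'E'
from h import *
to(.5343,.1410,.152); print(status.observe()["ft_torque"])
C,im=shot("wrist","w6")
cv2.imwrite("pics/w6c.png",cv2.resize(im[90:310,180:460],None,fx=2.7,fy=2.7))
E
```

```text
pos [0.534  0.1426 0.1502] yaw 161.81 q6 -1.2 t 14.4 F [-3.5  1.  15.4] open 0.151 grip 62.0
frac [-0.0017 -0.0029 -0.0035] rows 1 per row [-0.0017 -0.0029 -0.0035]
[0.54086786 0.75252698 0.05670011]
```

View pics/w6c.png

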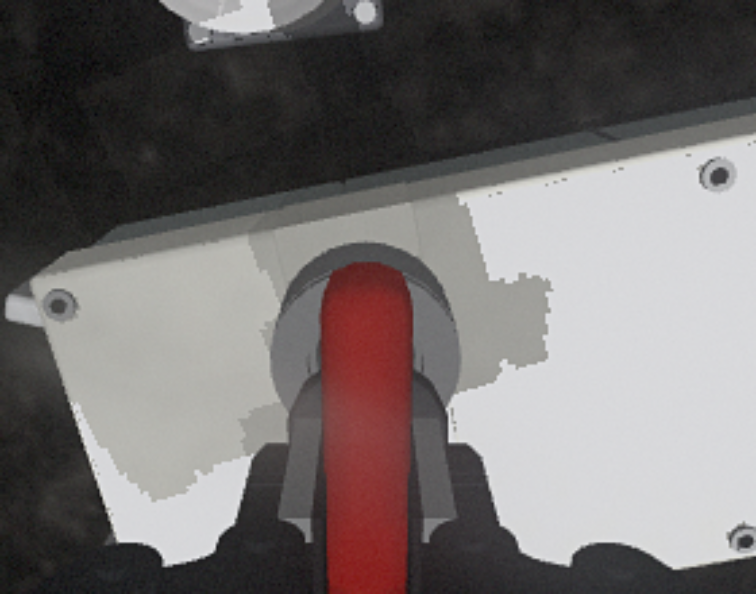

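The key follows the tool and the lock ring is still centred under the bar at about (365,350). I keep turning.

{"api": "step_arm", "payload": {
  "plan": [
    {"xyz":[0,0,0],"delta_rot":[0,0,0.04],"hand":0},
    {"xyz":[0,0,0],"delta_rot":[0,0,0.04],"hand":0},
    {"xyz":[0,0,0],"delta_rot":[0,0,0.04],"hand":0},
    {"xyz":[0,0,0],"delta_rot":[0,0,0],"hand":0}
  ]
}}

```text
time: 14.95
tool_pos: [0.5339, 0.1428, 0.1501]
orientation: [[-0.875, 0.485, 0.003], [0.485, 0.875, 0.002], [-0.001, 0.003, -1.0]]
contact_force: [-2.4, 2.2, 13.9]
opening: 0.149
grasp_force: 61.9
```

{"api": "step_arm", "payload": {
  "plan": [
    {"xyz":[0,0,0],"delta_rot":[0,0,0.04],"hand":0},
    {"xyz":[0,0,0],"delta_rot":[0,0,0.04],"hand":0},
    {"xyz":[0,0,0],"delta_rot":[0,0,0.04],"hand":0},
    {"xyz":[0,0,0],"delta_rot":[0,0,0],"hand":0}
  ]
}}

```text
time: 15.45
tool_pos: [0.5341, 0.1429, 0.1502]
orientation: [[-0.768, 0.64, 0.003], [0.64, 0.768, 0.002], [-0.001, 0.004, -1.0]]
contact_force: [-3.4, 2.4, 12.8]
opening: 0.148
grasp_force: 61.9
```

```bash
python3 - <<'E'
from h import *
to(.5343,.1410,.152); print(status.observe()["ft_torque"])
E
```

```text
pos [0.5341 0.1429 0.1502] yaw 140.18 q6 -0.82 t 15.45 F [-3.4  2.4 12.8] open 0.148 grip 61.9
frac [-0.0028 -0.0027 -0.0037] rows 1 per row [-0.0028 -0.0027 -0.0037]
[0.67044435 0.66817033 0.03675729]
```

{"api": "step_arm", "payload": {
  "plan": [
    {"xyz":[0.002,0,0],"delta_rot":[0,0,0],"hand":0},
    {"xyz":[0,0,0],"delta_rot":[0,0,0],"hand":0}
  ]
}}

```text
time: 15.7
tool_pos: [0.5339, 0.1432, 0.1502]
orientation: [[-0.769, 0.64, 0.004], [0.64, 0.769, 0.002], [-0.002, 0.004, -1.0]]
contact_force: [-3.1, 1.6, 13.0]
opening: 0.152
grasp_force: 61.8
```

{"api": "step_arm", "payload": {
  "plan": [
    {"xyz":[0.002,0,0],"delta_rot":[0,0,0],"hand":0},
    {"xyz":[0,0,0],"delta_rot":[0,0,0],"hand":0}
  ]
}}

```text
time: 15.95
tool_pos: [0.5336, 0.1435, 0.1502]
orientation: [[-0.769, 0.64, 0.005], [0.64, 0.769, 0.001], [-0.004, 0.004, -1.0]]
contact_force: [-1.7, 1.1, 12.6]
opening: 0.155
grasp_force: 61.7
```

{"api": "step_arm", "payload": {
  "plan": [
    {"xyz":[0.002,0,0],"delta_rot":[0,0,0],"hand":0},
    {"xyz":[0,0,0],"delta_rot":[0,0,0],"hand":0}
  ]
}}

```text
time: 16.2
tool_pos: [0.5333, 0.1438, 0.1502]
orientation: [[-0.769, 0.639, 0.007], [0.639, 0.769, 0.0], [-0.005, 0.004, -1.0]]
contact_force: [-0.8, -0.1, 10.6]
opening: 0.148
grasp_force: 61.6
```

```bash
python3 - <<'E'
from h import *
to(.5343,.1410,.152); print(status.observe()["ft_torque"])
E
```

```text
pos [0.5333 0.1438 0.1502] yaw 140.26 q6 -0.82 t 16.2 F [-0.8 -0.1 10.6] open 0.148 grip 61.6
frac [-0.0051 -0.003  -0.0036] rows 1 per row [-0.0051 -0.003  -0.0036]
[-0.04334495  0.16682631 -0.01536662]
```

{"api": "step_arm", "payload": {
  "plan": [
    {"xyz":[0,0,0],"delta_rot":[0,0,0.04],"hand":0},
    {"xyz":[0,0,0],"delta_rot":[0,0,0.04],"hand":0},
    {"xyz":[0,0,0],"delta_rot":[0,0,0.04],"hand":0},
    {"xyz":[0,0,0],"delta_rot":[0,0,0],"hand":0}
  ]
}}

```text
time: 16.7
tool_pos: [0.5322, 0.1437, 0.148]
orientation: [[-0.636, 0.772, 0.003], [0.772, 0.636, 0.0], [-0.002, 0.003, -1.0]]
contact_force: [1.2, 0.1, -0.5]
opening: 0.154
grasp_force: 59.7
```

{"api": "step_arm", "payload": {
  "plan": [
    {"xyz":[0,0,0],"delta_rot":[0,0,0.04],"hand":0},
    {"xyz":[0,0,0],"delta_rot":[0,0,0.04],"hand":0},
    {"xyz":[0,0,0],"delta_rot":[0,0,0.04],"hand":0},
    {"xyz":[0,0,0],"delta_rot":[0,0,0],"hand":0}
  ]
}}

```text
time: 17.2
tool_pos: [0.5319, 0.1436, 0.1473]
orientation: [[-0.481, 0.877, 0.002], [0.877, 0.481, 0.0], [-0.001, 0.002, -1.0]]
contact_force: [2.0, -0.3, -2.8]
opening: 0.151
grasp_force: 59.6
```

```bash
python3 - <<'E'
from h import *
to(.5343,.1410,.152); print(status.observe()["ft_torque"])
E
```

```text
pos [0.5319 0.1436 0.1473] yaw 118.73 q6 -0.44 t 17.2 F [ 2.  -0.3 -2.8] open 0.151 grip 59.6
frac [-0.0068  0.0017 -0.0094] rows 1 per row [-0.0068  0.0017 -0.0094]
[ 0.0265748  -0.53918086  0.013324  ]
```

It dropped. I press it fully in.

{"api": "step_arm", "payload": {
  "plan": [
    {"xyz":[-0.001,0.0018,0.006],"delta_rot":[0,0,0],"hand":0},
    {"xyz":[0,0,0.008],"delta_rot":[0,0,0],"hand":0},
    {"xyz":[0,0,0.008],"delta_rot":[0,0,0],"hand":0},
    {"xyz":[0,0,0],"delta_rot":[0,0,0],"hand":0}
  ]
}}

```text
time: 17.7
tool_pos: [0.5322, 0.1436, 0.1359]
orientation: [[-0.479, 0.878, 0.0], [0.878, 0.479, 0.0], [-0.0, 0.0, -1.0]]
contact_force: [2.2, 0.2, -3.4]
opening: 0.155
grasp_force: 59.4
```

{"api": "step_arm", "payload": {
  "plan": [
    {"xyz":[0,0,0.001],"delta_rot":[0,0,0.08],"hand":0},
    {"xyz":[0,0,0],"delta_rot":[0,0,0.08],"hand":0},
    {"xyz":[0,0,0],"delta_rot":[0,0,0.08],"hand":0},
    {"xyz":[0,0,0],"delta_rot":[0,0,0.08],"hand":0},
    {"xyz":[0,0,0],"delta_rot":[0,0,0.08],"hand":0}
  ]
}}

```text
time: 18.32
tool_pos: [0.5335, 0.1439, 0.1359]
orientation: [[0.131, 0.991, 0.003], [0.991, -0.131, 0.0], [0.001, 0.003, -1.0]]
contact_force: [3.6, 0.6, -4.3]
opening: 0.154
grasp_force: 59.4
```

```bash
python3 - <<'E'
from h import *
to(.5343,.1410,.152); print(status.observe()["ft_torque"])
E
```

```text
pos [0.5335 0.1439 0.1359] yaw 82.46 q6 0.19 t 18.32 F [ 3.6  0.6 -4.3] open 0.154 grip 59.4
frac [-0.0055  0.0025 -0.0321] rows 1 per row [-0.0055  0.0025 -0.0321]
[ 0.25030641 -0.95441858  0.28099191]
```

{"api": "step_arm", "payload": {
  "plan": [
    {"xyz":[0,0,0],"delta_rot":[0,0,0.08],"hand":0},
    {"xyz":[0,0,0],"delta_rot":[0,0,0.08],"hand":0},
    {"xyz":[0,0,0],"delta_rot":[0,0,0.08],"hand":0},
    {"xyz":[0,0,0],"delta_rot":[0,0,0.08],"hand":0},
    {"xyz":[0,0,0],"delta_rot":[0,0,0.08],"hand":0}
  ]
}}

```text
time: 18.95
tool_pos: [0.5342, 0.1437, 0.136]
orientation: [[0.689, 0.725, 0.005], [0.725, -0.689, -0.0], [0.003, 0.004, -1.0]]
contact_force: [4.4, 0.3, -5.4]
opening: 0.151
grasp_force: 59.4
```

```bash
python3 - <<'E'
from h import *
to(.5343,.1410,.152); print(status.observe()["ft_torque"])
E
```

```text
pos [0.5342 0.1437 0.136 ] yaw 46.48 q6 0.82 t 18.95 F [ 4.4  0.3 -5.4] open 0.151 grip 59.4
frac [-0.0036  0.004  -0.0321] rows 1 per row [-0.0036  0.004  -0.0321]
[ 0.02242488 -1.16406886  0.2664711 ]
```

{"api": "step_arm", "payload": {
  "plan": [
    {"xyz":[0.0014,0.0014,0],"delta_rot":[0,0,0.08],"hand":0},
    {"xyz":[0,0,0],"delta_rot":[0,0,0.08],"hand":0},
    {"xyz":[0,0,0],"delta_rot":[0,0,0.08],"hand":0},
    {"xyz":[0,0,0],"delta_rot":[0,0,0],"hand":0}
  ]
}}

```text
time: 19.45
tool_pos: [0.5347, 0.1434, 0.136]
orientation: [[0.905, 0.425, 0.004], [0.425, -0.905, -0.0], [0.003, 0.002, -1.0]]
contact_force: [4.3, -1.0, -4.9]
opening: 0.152
grasp_force: 59.3
```

```bash
python3 - <<'E'
from h import *
to(.5343,.1410,.152); print(status.observe()["ft_torque"])
E
```

```text
pos [0.5347 0.1434 0.136 ] yaw 25.15 q6 1.19 t 19.45 F [ 4.3 -1.  -4.9] open 0.152 grip 59.3
frac [-0.0026  0.004  -0.0321] rows 1 per row [-0.0026  0.004  -0.0321]
[-0.32081903 -1.13755339  0.05922349]
```

{"api": "step_arm", "payload": {
  "plan": [
    {"xyz":[0,0,0],"delta_rot":[0,0,0.06],"hand":0},
    {"xyz":[0,0,0],"delta_rot":[0,0,0.06],"hand":0},
    {"xyz":[0,0,0],"delta_rot":[0,0,0],"hand":0}
  ]
}}

```text
time: 19.82
tool_pos: [0.5347, 0.1432, 0.136]
orientation: [[0.968, 0.249, 0.004], [0.249, -0.968, -0.001], [0.003, 0.002, -1.0]]
contact_force: [5.3, -1.1, -5.4]
opening: 0.149
grasp_force: 59.3
```

```bash
python3 - <<'E'
from h import *
to(.5343,.1410,.152); print(status.observe()["ft_torque"])
E
```

```text
pos [0.5347 0.1432 0.136 ] yaw 14.43 q6 1.38 t 19.82 F [ 5.3 -1.1 -5.4] open 0.149 grip 59.3
frac [-0.0018  0.0041 -0.032 ] rows 1 per row [-0.0018  0.0041 -0.032 ]
[-0.31034538 -1.20579002  0.24074841]
```

{"api": "step_arm", "payload": {
  "plan": [
    {"xyz":[0.001,0,0],"delta_rot":[0,0,0.06],"hand":0},
    {"xyz":[0,0,0],"delta_rot":[0,0,0.06],"hand":0},
    {"xyz":[0,0,0],"delta_rot":[0,0,0],"hand":0}
  ]
}}

```text
time: 20.2
tool_pos: [0.5346, 0.1432, 0.1361]
orientation: [[0.998, 0.067, 0.003], [0.067, -0.998, -0.002], [0.003, 0.002, -1.0]]
contact_force: [5.2, -2.7, -3.4]
opening: 0.149
grasp_force: 61.4
```

```bash
python3 - <<'E'
from h import *
to(.5343,.1410,.152); print(status.observe()["ft_torque"])
E
```

```text
pos [0.5346 0.1432 0.1361] yaw 3.82 q6 1.57 t 20.2 F [ 5.2 -2.7 -3.4] open 0.149 grip 61.4
frac [-0.0008  0.0044 -0.0319] rows 1 per row [-0.0008  0.0044 -0.0319]
[-0.45315757 -1.11608265  0.91411676]
```

{"api": "step_arm", "payload": {
  "plan": [
    {"xyz":[0,0,0],"delta_rot":[0,0,0.06],"hand":0},
    {"xyz":[0,0,0],"delta_rot":[0,0,0.06],"hand":0},
    {"xyz":[0,0,0],"delta_rot":[0,0,0],"hand":0}
  ]
}}

```text
time: 20.58
tool_pos: [0.5348, 0.143, 0.1361]
orientation: [[0.992, -0.126, 0.003], [-0.126, -0.992, -0.001], [0.003, 0.001, -1.0]]
contact_force: [5.2, -3.2, -3.8]
opening: 0.155
grasp_force: 60.6
```

```bash
python3 - <<'E'
from h import *
to(.5343,.1410,.152); print(status.observe()["ft_torque"])
E
```

```text
pos [0.5348 0.143  0.1361] yaw -7.26 q6 1.76 t 20.57 F [ 5.2 -3.2 -3.8] open 0.155 grip 60.6
frac [-0.0004  0.004  -0.0317] rows 1 per row [-0.0004  0.004  -0.0317]
[-0.82209632 -1.19710277 -0.07309767]
```

```bash
python3 - <<'E'
from h import *
to(.5343,.1410,.152); print(status.observe()["ft_torque"])
C,im=shot("wrist","w7")
cv2.imwrite("pics/w7c.png",cv2.resize(im[60:320,160:480],None,fx=2.4,fy=2.2))
E
```

```text
pos [0.5348 0.143  0.1361] yaw -7.26 q6 1.76 t 20.57 F [ 5.2 -3.2 -3.8] open 0.155 grip 60.6
frac [-0.0004  0.004  -0.0317] rows 1 per row [-0.0004  0.004  -0.0317]
[-0.82209632 -1.19710277 -0.07309767]
```

View pics/w7c.png

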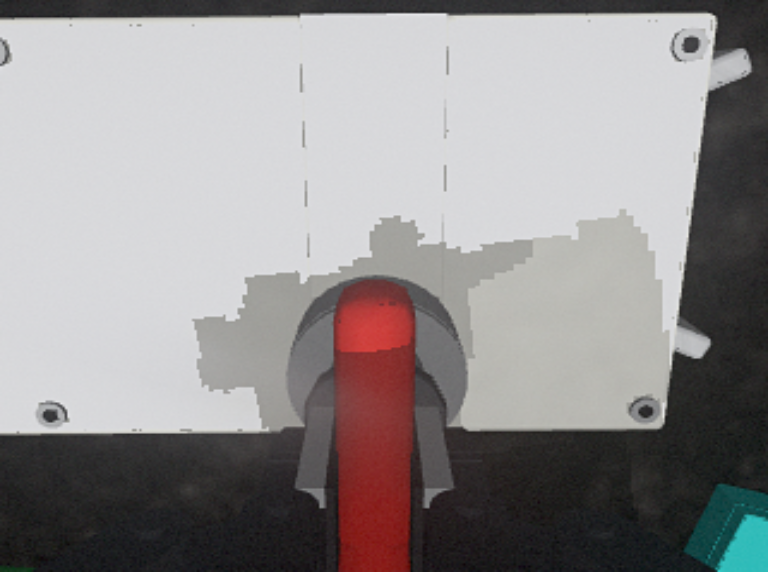

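The bar is still aligned with the fingers, at (375,400). I turn a little further and watch the torque.

{"api": "step_arm", "payload": {
  "plan": [
    {"xyz":[0,0.002,0],"delta_rot":[0,0,0.05],"hand":0},
    {"xyz":[0,0,0],"delta_rot":[0,0,0],"hand":0}
  ]
}}

```text
time: 20.88
tool_pos: [0.5349, 0.1424, 0.1361]
orientation: [[0.979, -0.204, 0.003], [-0.204, -0.979, 0.0], [0.003, -0.001, -1.0]]
contact_force: [4.4, -1.0, -4.4]
opening: 0.149
grasp_force: 60.5
```

```bash
python3 - <<'E'
from h import *
to(.5343,.1410,.152); print(status.observe()["ft_torque"])
E
```

```text
pos [0.5349 0.1424 0.1361] yaw -11.8 q6 1.84 t 20.88 F [ 4.4 -1.  -4.4] open 0.149 grip 60.5
frac [-0.0004  0.0029 -0.0317] rows 1 per row [-0.0004  0.0029 -0.0317]
[-0.43268725 -1.21433457 -0.03960432]
```

{"api": "step_arm", "payload": {
  "plan": [
    {"xyz":[0,0,0],"delta_rot":[0,0,0.05],"hand":0},
    {"xyz":[0,0,0],"delta_rot":[0,0,0],"hand":0}
  ]
}}

```text
time: 21.12
tool_pos: [0.5348, 0.1423, 0.1361]
orientation: [[0.96, -0.28, 0.003], [-0.28, -0.96, -0.0], [0.003, -0.001, -1.0]]
contact_force: [5.4, -1.5, -3.3]
opening: 0.152
grasp_force: 60.5
```

```bash
python3 - <<'E'
from h import *
to(.5343,.1410,.152); print(status.observe()["ft_torque"])
E
```

```text
pos [0.5348 0.1423 0.1361] yaw -16.29 q6 1.91 t 21.12 F [ 5.4 -1.5 -3.3] open 0.152 grip 60.5
frac [-0.0001  0.0028 -0.0317] rows 1 per row [-0.0001  0.0028 -0.0317]
[-0.52241027 -1.24683868 -0.10122268]
```

{"api": "step_arm", "payload": {
  "plan": [
    {"xyz":[0,0.002,0],"delta_rot":[0,0,0.04],"hand":0},
    {"xyz":[0,0,0],"delta_rot":[0,0,0],"hand":0}
  ]
}}

```text
time: 21.38
tool_pos: [0.5347, 0.1418, 0.1363]
orientation: [[0.94, -0.341, 0.004], [-0.341, -0.94, 0.001], [0.003, -0.002, -1.0]]
contact_force: [5.7, -1.5, -3.9]
opening: 0.154
grasp_force: 60.6
```

```bash
python3 - <<'E'
from h import *
to(.5343,.1410,.152); print(status.observe()["ft_torque"])
E
```

```text
pos [0.5347 0.1418 0.1363] yaw -19.91 q6 1.97 t 21.38 F [ 5.7 -1.5 -3.9] open 0.154 grip 60.6
frac [-0.0001  0.0018 -0.0315] rows 1 per row [-0.0001  0.0018 -0.0315]
[-0.16708316 -1.2901914  -0.03562687]
```

{"api": "step_arm", "payload": {
  "plan": [
    {"xyz":[0,0,0],"delta_rot":[0,0,0.04],"hand":0},
    {"xyz":[0,0,0],"delta_rot":[0,0,0],"hand":0}
  ]
}}

```text
time: 21.62
tool_pos: [0.5345, 0.1418, 0.1363]
orientation: [[0.917, -0.398, 0.003], [-0.398, -0.917, 0.001], [0.003, -0.002, -1.0]]
contact_force: [4.3, 0.3, -2.2]
opening: 0.152
grasp_force: 60.7
```

```bash
python3 - <<'E'
from h import *
to(.5343,.1410,.152); print(status.observe()["ft_torque"])
E
```

```text
pos [0.5345 0.1418 0.1363] yaw -23.47 q6 2.04 t 21.62 F [ 4.3  0.3 -2.2] open 0.152 grip 60.7
frac [ 0.0004  0.0016 -0.0313] rows 1 per row [ 0.0004  0.0016 -0.0313]
[-0.1855055  -1.32821997 -0.07314018]
```

```bash
python3 - <<'E'
from h import *
C,im=shot("wrist","w8")
for f in ("w6","w7","w8"):
    im=cv2.imread(f"pics/{f}.png"); c=max(blobs(im,(0,150,60),(8,255,255),100),key=cv2.contourArea).reshape(-1,2)
    for v in (195,215,235,255,275,295): 
        u=c[c[:,1]==v,0]; print(f,v,(u.min(),u.max()) if len(u) else None, end='; ')
    print(c.min(0),c.max(0))
E
```

```text
w6 195 None; w6 215 None; w6 235 None; w6 255 None; w6 275 (np.int32(301), np.int32(328)); w6 295 (np.int32(301), np.int32(330)); [301 257] [330 359]
w7 195 (np.int32(309), np.int32(322)); w7 215 (np.int32(299), np.int32(332)); w7 235 (np.int32(307), np.int32(330)); w7 255 (np.int32(310), np.int32(329)); w7 275 (np.int32(301), np.int32(330)); w7 295 (np.int32(301), np.int32(330)); [299 195] [332 359]
w8 195 (np.int32(313), np.int32(320)); w8 215 (np.int32(300), np.int32(332)); w8 235 (np.int32(309), np.int32(331)); w8 255 (np.int32(311), np.int32(330)); w8 275 (np.int32(301), np.int32(330)); w8 295 (np.int32(301), np.int32(330)); [299 195] [332 359]
```

{"api": "step_arm", "payload": {
  "plan": [
    {"xyz":[0,0,0],"delta_rot":[0,0,0.05],"hand":0},
    {"xyz":[0,0,0],"delta_rot":[0,0,0.05],"hand":0}
  ]
}}

```text
time: 21.92
tool_pos: [0.5342, 0.1417, 0.1363]
orientation: [[0.843, -0.538, 0.003], [-0.538, -0.843, 0.0], [0.002, -0.002, -1.0]]
contact_force: [5.3, -1.4, -2.4]
opening: 0.155
grasp_force: 60.8
```

```bash
python3 - <<'E'
from h import *
to(.5343,.1410,.152); print(status.observe()["ft_torque"])
E
```

```text
pos [0.5342 0.1417 0.1363] yaw -32.56 q6 2.2 t 21.93 F [ 5.3 -1.4 -2.4] open 0.155 grip 60.8
frac [ 0.001   0.001  -0.0314] rows 1 per row [ 0.001   0.001  -0.0314]
[-0.30961017 -1.2058641   0.0436656 ]
```

{"api": "step_arm", "payload": {
  "plan": [
    {"xyz":[0,0,0],"delta_rot":[0,0,0.05],"hand":0},
    {"xyz":[0,0,0],"delta_rot":[0,0,0.05],"hand":0}
  ]
}}

```text
time: 22.18
tool_pos: [0.5345, 0.1416, 0.1364]
orientation: [[0.748, -0.663, 0.003], [-0.663, -0.748, -0.0], [0.003, -0.002, -1.0]]
contact_force: [5.6, -1.5, -2.2]
opening: 0.154
grasp_force: 60.8
```

```bash
python3 - <<'E'
from h import *
to(.5343,.1410,.152); print(status.observe()["ft_torque"])
E
```

```text
pos [0.5345 0.1416 0.1364] yaw -41.55 q6 2.35 t 22.18 F [ 5.6 -1.5 -2.2] open 0.154 grip 60.8
frac [ 0.0005  0.001  -0.0312] rows 1 per row [ 0.0005  0.001  -0.0312]
[-0.38309767 -1.24728234  0.06524464]
```

{"api": "step_arm", "payload": {
  "plan": [
    {"xyz":[0,0,0],"delta_rot":[0,0,0.05],"hand":0},
    {"xyz":[0,0,0],"delta_rot":[0,0,0.03],"hand":0}
  ]
}}

```text
time: 22.42
tool_pos: [0.5344, 0.1414, 0.1364]
orientation: [[0.662, -0.75, 0.003], [-0.75, -0.662, -0.001], [0.003, -0.002, -1.0]]
contact_force: [4.4, -1.5, -1.1]
opening: 0.15
grasp_force: 61.4
```

```bash
python3 - <<'E'
from h import *
to(.5343,.1410,.152); print(status.observe()["ft_torque"])
E
```

```text
pos [0.5344 0.1414 0.1364] yaw -48.55 q6 2.48 t 22.43 F [ 4.4 -1.5 -1.1] open 0.15 grip 61.4
frac [ 0.0006  0.0007 -0.0312] rows 1 per row [ 0.0006  0.0007 -0.0312]
[-0.32882858 -1.20394073  0.73994754]
```

{"api": "step_arm", "payload": {
  "plan": [
    {"xyz":[0,0,0],"delta_rot":[0,0,0.04],"hand":0},
    {"xyz":[0,0,0],"delta_rot":[0,0,0.03],"hand":0}
  ]
}}

```text
time: 22.68
tool_pos: [0.5342, 0.1414, 0.1364]
orientation: [[0.578, -0.816, 0.003], [-0.816, -0.578, -0.001], [0.003, -0.001, -1.0]]
contact_force: [5.0, -0.5, -2.1]
opening: 0.155
grasp_force: 63.5
```

```bash
python3 - <<'E'
from h import *
to(.5343,.1410,.152); print(status.observe()["ft_torque"])
E
```

```text
pos [0.5342 0.1414 0.1364] yaw -54.72 q6 2.58 t 22.68 F [ 5.  -0.5 -2.1] open 0.155 grip 63.5
frac [ 0.0008  0.0003 -0.0312] rows 1 per row [ 0.0008  0.0003 -0.0312]
[-0.28153042 -1.14010358  0.97808535]
```

Torque rises at the same angle one hex step later, so the shutter is against its open stop. I unload, release the key standing in the lock, and go up.

{"api": "step_arm", "payload": {
  "plan": [
    {"xyz":[0,0,0],"delta_rot":[0,0,-0.08],"hand":0},
    {"xyz":[0,0,0],"delta_rot":[0,0,0],"hand":0},
    {"xyz":[0,0,0],"delta_rot":[0,0,0],"hand":1},
    {"xyz":[0,0,0],"delta_rot":[0,0,0],"hand":1},
    {"xyz":[0,0,0],"delta_rot":[0,0,0],"hand":1}
  ]
}}

```text
time: 23.3
tool_pos: [0.5318, 0.142, 0.1357]
orientation: [[0.671, -0.741, -0.003], [-0.741, -0.671, 0.0], [-0.002, 0.002, -1.0]]
contact_force: [0.0, -0.7, -0.4]
opening: 0.784
grasp_force: 0.0
```

{"api": "step_arm", "payload": {
  "plan": [
    {"xyz":[0,0,0],"delta_rot":[0,0,0],"hand":1},
    {"xyz":[0,0,0],"delta_rot":[0,0,0],"hand":1},
    {"xyz":[0,0,-0.1],"delta_rot":[0,0,0],"hand":1},
    {"xyz":[0,0,-0.12],"delta_rot":[0,0,0],"hand":1},
    {"xyz":[0,0,-0.08],"delta_rot":[0,0,0],"hand":1}
  ]
}}

```text
time: 23.92
tool_pos: [0.5337, 0.1419, 0.2887]
orientation: [[0.671, -0.741, 0.003], [-0.741, -0.671, 0.0], [0.002, -0.002, -1.0]]
contact_force: [0.1, 0.0, 0.4]
opening: 0.998
grasp_force: 0.0
```

```bash
python3 - <<'E'
from h import *
s=status.observe(); print(s["tool_pos"],s["qpos"].round(2))
C,im=shot("top","t2")
R=((0,150,100),(8,255,255)); W=((0,0,120),(180,90,255)); B=((0,0,100),(180,255,255))
print("key",[rect(C,c,.165) for c in blobs(im,*R,15,(225,180,280,230))])
print("handle",[rect(C,c,.056) for c in blobs(im,*R,20,(340,190,440,222))])
print("stick",[rect(C,c,.01) for c in blobs(im,*W,10,(330,185,440,222))])
print("boxes",[rect(C,c,.026) for c in blobs(im,*B,100,(320,226,430,275))])
cv2.imwrite("pics/t2c.png",cv2.resize(im[150:290,150:450],None,fx=2.6,fy=2.6,interpolation=cv2.INTER_CUBIC))
E
```

```text
[0.53371786 0.14188666 0.28867581] [0.06 0.36 1.55 0.   1.23 2.46]
key [(array([0.5122, 0.1645], dtype=float32), array([0.023 , 0.0112], dtype=float32), -49.9)]
handle [(array([ 0.5458, -0.3126], dtype=float32), array([0.0545, 0.0267], dtype=float32), 82.3)]
stick [(array([ 0.5604, -0.2516], dtype=float32), array([0.2507, 0.0511], dtype=float32), 81.5)]
boxes [(array([ 0.4381, -0.2707], dtype=float32), array([0.0784, 0.0539], dtype=float32), -70.8), (array([ 0.4469, -0.1554], dtype=float32), array([0.0782, 0.0549], dtype=float32), 76.2)]
```

View pics/t2c.png

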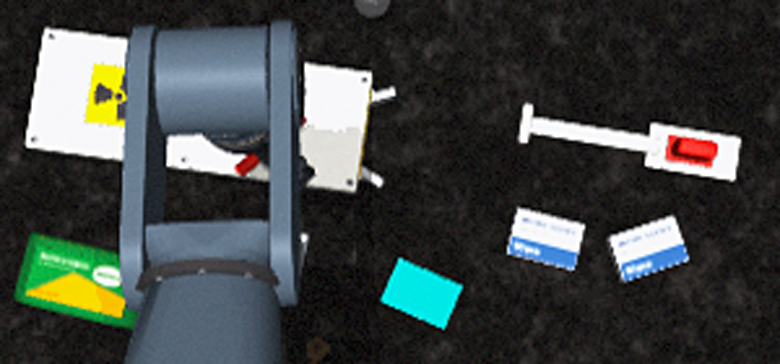

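The key stands in the lock, seen partly under the arm. The stick and both boxes haven't moved. I rotate the wrist to the stick's direction and look at the mouth on the way.

{"api": "step_arm", "payload": {
  "plan": [
    {"xyz":[0,0,0],"delta_rot":[0,0,-0.115],"hand":1},
    {"xyz":[0,0,0],"delta_rot":[0,0,-0.115],"hand":1},
    {"xyz":[0,0,0],"delta_rot":[0,0,-0.115],"hand":1},
    {"xyz":[0,0,0],"delta_rot":[0,0,-0.115],"hand":1},
    {"xyz":[0,0,0],"delta_rot":[0,0,-0.115],"hand":1}
  ]
}}

```text
time: 24.6
tool_pos: [0.5327, 0.1418, 0.2855]
orientation: [[0.997, 0.074, -0.001], [0.074, -0.997, 0.0], [-0.001, -0.0, -1.0]]
contact_force: [0.5, 0.1, -0.1]
opening: 1.001
grasp_force: 0.0
```

{"api": "step_arm", "payload": {
  "plan": [
    {"xyz":[0,0,0],"delta_rot":[0,0,-0.115],"hand":1},
    {"xyz":[0,0,0],"delta_rot":[0,0,-0.115],"hand":1},
    {"xyz":[0,0,0],"delta_rot":[0,0,-0.115],"hand":1},
    {"xyz":[0,0,0],"delta_rot":[0,0,-0.115],"hand":1},
    {"xyz":[0,0,0],"delta_rot":[0,0,-0.115],"hand":1}
  ]
}}

```text
time: 25.22
tool_pos: [0.5327, 0.1418, 0.2855]
orientation: [[0.559, 0.829, -0.001], [0.829, -0.559, 0.0], [-0.0, -0.001, -1.0]]
contact_force: [-0.3, 0.6, 0.1]
opening: 1.001
grasp_force: 0.0
```

{"api": "step_arm", "payload": {
  "plan": [
    {"xyz":[0,0,0],"delta_rot":[0,0,-0.115],"hand":1},
    {"xyz":[0,0,0],"delta_rot":[0,0,-0.115],"hand":1},
    {"xyz":[0,0,0],"delta_rot":[0,0,-0.05],"hand":1},
    {"xyz":[-0.12,0,0],"delta_rot":[0,0,0],"hand":1},
    {"xyz":[-0.12,0,0],"delta_rot":[0,0,0],"hand":1}
  ]
}}

```text
time: 25.85
tool_pos: [0.5136, 0.0227, 0.2855]
orientation: [[0.156, 0.988, -0.0], [0.988, -0.156, -0.0], [-0.0, -0.0, -1.0]]
contact_force: [0.8, -0.6, -0.6]
opening: 0.994
grasp_force: 0.0
```

{"api": "step_arm", "payload": {
  "plan": [
    {"xyz":[0,0,0],"delta_rot":[0,0,0],"hand":1},
    {"xyz":[0,0,0],"delta_rot":[0,0,0],"hand":1},
    {"xyz":[0,0,0],"delta_rot":[0,0,0],"hand":1}
  ]
}}

```text
time: 26.22
tool_pos: [0.514, 0.0245, 0.2858]
orientation: [[0.158, 0.988, -0.0], [0.988, -0.158, 0.0], [0.0, -0.0, -1.0]]
contact_force: [-0.7, 0.1, -0.3]
opening: 1.004
grasp_force: 0.0
```

```bash
python3 - <<'E'
from h import *
to(.55,-.32,.28,81.5)
C,im=shot("wrist","w9")
t=cv2.imread("pics/top0.png"); Ct=cam("top")
P=ray(Ct,np.array([(47,28),(372,72),(357,191),(26,147)])/2.6+150,.072); print("roof top",P.round(4))
E
```

```text
pos [0.514  0.0245 0.2858] yaw 80.93 q6 -0.01 t 26.23 F [-0.7  0.1 -0.3] open 1.004 grip 0.0
frac [-0.6691  0.1797  0.0112] rows 6 per row [-0.1115  0.03    0.0019]
rotz frac -0.0063 rows 1
roof top [[0.6649 0.3971 0.072 ]
 [0.623  0.0404 0.072 ]
 [0.4922 0.054  0.072 ]
 [0.5336 0.4138 0.072 ]]
```

View pics/w9.png

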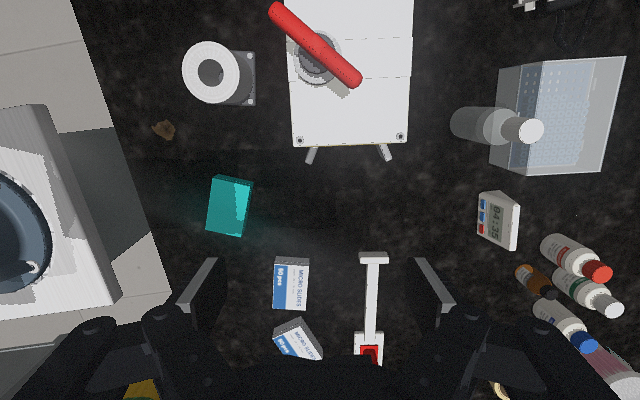

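The wrist view shows the store's front edge from (292,146) to (409,143), with its guides. The key is in the lock at (318,45). The stick's shoe is at (373,258) with its handle at (370,355), and the boxes are at (292,283) and (297,340). Next I compute positions.

```bash
python3 - <<'E'
from h import *
C=cam("wrist"); im=cv2.imread("pics/w9.png")
print("front corners",ray(C,[(291.5,146.5),(409.5,143.5)],.072).round(4))
print("shoe top far corners",ray(C,[(358.5,252.5),(388.5,252.5)],.022).round(4))
W=((0,0,150),(180,60,255))
print("shoe",[rect(C,c,.022) for c in blobs(im,*W,60,(355,245,395,266))])
print("guides far tips z.036",ray(C,[(308,163),(388,160)],.036).round(4))
E
```

```text
front corners [[0.492  0.0575 0.072 ]
 [0.6257 0.0396 0.072 ]]
shoe top far corners [[ 0.5558 -0.1154  0.022 ]
 [ 0.599  -0.1223  0.022 ]]
shoe [(array([ 0.5767, -0.1328], dtype=float32), array([0.0416, 0.0132], dtype=float32), -9.1)]
guides far tips z.036 [[0.5056 0.029  0.036 ]
 [0.6072 0.0167 0.036 ]]
```

{"api": "step_arm", "payload": {
  "plan": [
    {"xyz":[-0.1092,0.0284,0.01],"delta_rot":[0,0,0],"hand":1},
    {"xyz":[-0.1092,0.0284,0.01],"delta_rot":[0,0,0],"hand":1},
    {"xyz":[-0.1092,0.0284,0.01],"delta_rot":[0,0,0],"hand":1},
    {"xyz":[-0.1092,0.0284,0.01],"delta_rot":[0,0,0],"hand":1},
    {"xyz":[-0.1092,0.0284,0.01],"delta_rot":[0,0,0],"hand":1}
  ]
}}

```text
time: 26.9
tool_pos: [0.5414, -0.258, 0.2606]
orientation: [[0.157, 0.988, 0.0], [0.988, -0.157, 0.0], [0.0, 0.0, -1.0]]
contact_force: [0.3, 0.5, 0.7]
opening: 0.999
grasp_force: 0.0
```

{"api": "step_arm", "payload": {
  "plan": [
    {"xyz":[-0.1092,0.0284,0.01],"delta_rot":[0,0,0],"hand":1},
    {"xyz":[0,0,0.1],"delta_rot":[0,0,0],"hand":1},
    {"xyz":[0,0,0.1],"delta_rot":[0,0,0],"hand":1},
    {"xyz":[0,0,0],"delta_rot":[0,0,0],"hand":1},
    {"xyz":[0,0,0],"delta_rot":[0,0,0],"hand":1}
  ]
}}

```text
time: 27.52
tool_pos: [0.5474, -0.3136, 0.1573]
orientation: [[0.158, 0.987, 0.002], [0.987, -0.158, -0.002], [-0.001, 0.002, -1.0]]
contact_force: [0.5, -0.3, -0.2]
opening: 0.998
grasp_force: 0.0
```

```bash
python3 - <<'E'
from h import *
to(.5464,-.3123,.021,81)
C,im=shot("wrist","w10")
print(proj(C,(.5464,-.3123,.056)))
for c in blobs(im,(0,150,60),(8,255,255),100): print(rect(C,c,.056),c.reshape(-1,2).min(0),c.reshape(-1,2).max(0))
E
```

```text
pos [ 0.5474 -0.3136  0.1573] yaw 80.93 q6 -0.54 t 27.52 F [ 0.5 -0.3 -0.2] open 0.998 grip 0.0
frac [ 0.0027 -0.0031  0.2726] rows 3 per row [ 0.0009 -0.001   0.0909]
rotz frac -0.0008 rows 1
[[313.07676678 199.09163999]]
(array([ 0.6051, -0.4563], dtype=float32), array([0.068 , 0.0506], dtype=float32), 54.5) [367 299] [422 362]
(array([ 0.5506, -0.3124], dtype=float32), array([0.0548, 0.0246], dtype=float32), 81.9) [303 166] [333 229]
```

{"api": "step_arm", "payload": {
  "plan": [
    {"xyz":[0,0.003,0.1],"delta_rot":[0,0,0],"hand":1},
    {"xyz":[0,0,0.1],"delta_rot":[0,0,0],"hand":1},
    {"xyz":[0,0,0.068],"delta_rot":[0,0,0],"hand":1},
    {"xyz":[0,0,0],"delta_rot":[0,0,0],"hand":1},
    {"xyz":[0,0,0],"delta_rot":[0,0,0],"hand":0}
  ]
}}

```text
time: 28.2
tool_pos: [0.5494, -0.3152, 0.0246]
orientation: [[0.159, 0.987, 0.004], [0.987, -0.159, -0.003], [-0.003, 0.004, -1.0]]
contact_force: [-0.9, -1.0, 0.4]
opening: 0.818
grasp_force: 0.0
```

{"api": "step_arm", "payload": {
  "plan": [
    {"xyz":[0,0,0],"delta_rot":[0,0,0],"hand":0},
    {"xyz":[0,0,0],"delta_rot":[0,0,0],"hand":0},
    {"xyz":[0,0,0],"delta_rot":[0,0,0],"hand":0},
    {"xyz":[0,0,0],"delta_rot":[0,0,0],"hand":0},
    {"xyz":[0,0,0],"delta_rot":[0,0,0],"hand":0}
  ]
}}

```text
time: 28.82
tool_pos: [0.5484, -0.3146, 0.0233]
orientation: [[0.159, 0.987, 0.002], [0.987, -0.159, -0.002], [-0.001, 0.002, -1.0]]
contact_force: [0.3, -0.8, 6.2]
opening: 0.227
grasp_force: 60.3
```

```bash
python3 - <<'E'
from h import *
to(.5464,-.3123,.021,81)
C,im=shot("top"); W=((0,0,120),(180,90,255)); B=((0,0,100),(180,255,255))
print("shoe",[rect(C,c,.022) for c in blobs(im,*W,10,(330,185,372,222))])
print("boxes",[rect(C,c,.026) for c in blobs(im,*B,100,(320,226,430,275))])
E
```

```text
pos [ 0.5484 -0.3146  0.0233] yaw 80.84 q6 -0.54 t 28.82 F [ 0.3 -0.8  6.2] open 0.227 grip 60.3
frac [ 0.0039 -0.0047  0.0046] rows 1 per row [ 0.0039 -0.0047  0.0046]
rotz frac -0.0018 rows 1
shoe [(array([ 0.5595, -0.1406], dtype=float32), array([0.1077, 0.0967], dtype=float32), 0.2)]
boxes [(array([ 0.4255, -0.2909], dtype=float32), array([0.1405, 0.1339], dtype=float32), -0.5), (array([ 0.4224, -0.1621], dtype=float32), array([0.2428, 0.1387], dtype=float32), -89.0)]
```

The stick is gripped. I lift it over the boxes to the robot side of the far box, aligned with the lane, and lower it.

{"api": "step_arm", "payload": {
  "plan": [
    {"xyz":[0,0,-0.055],"delta_rot":[0,0,0],"hand":0},
    {"xyz":[0,0,-0.055],"delta_rot":[0,0,-0.028],"hand":0},
    {"xyz":[-0.0537,-0.0834,0],"delta_rot":[0,0,0],"hand":0},
    {"xyz":[-0.0537,-0.0834,0],"delta_rot":[0,0,0],"hand":0},
    {"xyz":[-0.0537,-0.0834,0],"delta_rot":[0,0,0],"hand":0}
  ]
}}

```text
time: 29.5
tool_pos: [0.4125, -0.3796, 0.0768]
orientation: [[0.115, 0.993, -0.0], [0.993, -0.115, 0.0], [0.0, -0.0, -1.0]]
contact_force: [-0.6, -1.2, -1.9]
opening: 0.226
grasp_force: 59.3
```

{"api": "step_arm", "payload": {
  "plan": [
    {"xyz":[-0.0537,-0.0834,0],"delta_rot":[0,0,0],"hand":0},
    {"xyz":[0,0,0],"delta_rot":[0,0,0],"hand":0},
    {"xyz":[0,0,0],"delta_rot":[0,0,0],"hand":0},
    {"xyz":[0,0,0],"delta_rot":[0,0,0],"hand":0}
  ]
}}

```text
time: 30.0
tool_pos: [0.3702, -0.4007, 0.0768]
orientation: [[0.114, 0.993, 0.0], [0.993, -0.114, 0.0], [0.0, 0.0, -1.0]]
contact_force: [-0.2, 0.4, -1.2]
opening: 0.224
grasp_force: 59.4
```

```bash
python3 - <<'E'
from h import *
to(.370,-.402,.0245,83.4)
C,im=shot("scene","s2")
cv2.imwrite("pics/s2c.png",cv2.resize(im[120:320,250:450],None,fx=3,fy=3))
print(proj(C,[(.37+.0227,-.402+.1947,.08),(.438,-.271,.026),(.447,-.155,.026)]))
E
```

```text
pos [ 0.3702 -0.4007  0.0768] yaw 83.44 q6 -0.92 t 30.0 F [-0.2  0.4 -1.2] open 0.224 grip 59.4
frac [-0.0026 -0.0002  0.1046] rows 1 per row [-0.0026 -0.0002  0.1046]
rotz frac 0.0005 rows 1
[[397.10457701 189.53295578]
 [392.73440192 186.83610538]
 [375.08299902 202.87836262]]
```

View pics/s2c.png

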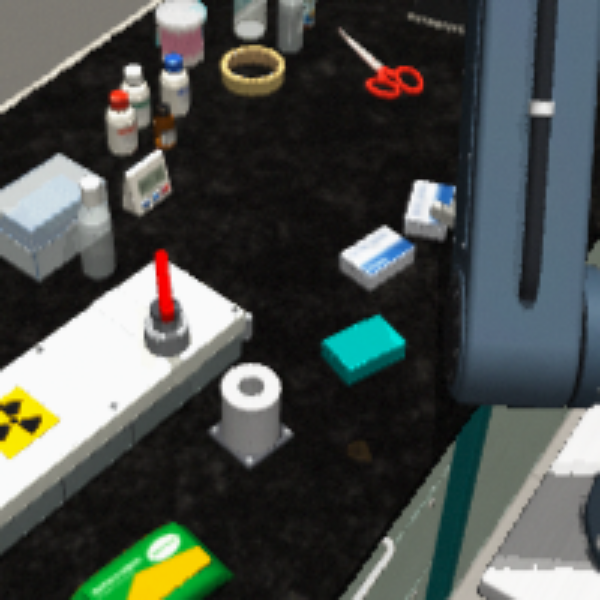

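The stick's shoe hovers at about (443,205), just beside the far box, and both boxes are where I measured them. I lower the stick and sweep.

{"api": "step_arm", "payload": {
  "plan": [
    {"xyz":[0,0,0.05],"delta_rot":[0,0,0],"hand":0},
    {"xyz":[0,0,0.05],"delta_rot":[0,0,0],"hand":0},
    {"xyz":[0,0,0.005],"delta_rot":[0,0,0],"hand":0},
    {"xyz":[0,0,0],"delta_rot":[0,0,0],"hand":0}
  ]
}}

```text
time: 30.55
tool_pos: [0.3699, -0.4009, 0.0246]
orientation: [[0.114, 0.993, -0.0], [0.993, -0.114, 0.0], [0.0, -0.0, -1.0]]
contact_force: [-0.3, 0.2, -1.7]
opening: 0.229
grasp_force: 59.4
```

{"api": "step_arm", "payload": {
  "plan": [
    {"xyz":[0,0.025,0],"delta_rot":[0,0,0],"hand":0},
    {"xyz":[0,0.03,0],"delta_rot":[0,0,0],"hand":0},
    {"xyz":[0,0.03,0],"delta_rot":[0,0,0],"hand":0},
    {"xyz":[0,0.03,0],"delta_rot":[0,0,0],"hand":0}
  ]
}}

```text
time: 31.05
tool_pos: [0.4278, -0.4081, 0.0246]
orientation: [[0.115, 0.993, 0.0], [0.993, -0.115, -0.0], [-0.0, 0.0, -1.0]]
contact_force: [-1.1, 0.0, -1.2]
opening: 0.224
grasp_force: 59.5
```

{"api": "step_arm", "payload": {
  "plan": [
    {"xyz":[0,0.03,0],"delta_rot":[0,0,0],"hand":0},
    {"xyz":[0,0.03,0],"delta_rot":[0,0,0],"hand":0},
    {"xyz":[0,0.025,0],"delta_rot":[0,0,0],"hand":0},
    {"xyz":[0,0,0],"delta_rot":[0,0,0],"hand":0}
  ]
}}

```text
time: 31.55
tool_pos: [0.4702, -0.4134, 0.0244]
orientation: [[0.115, 0.993, 0.002], [0.993, -0.115, -0.001], [-0.001, 0.002, -1.0]]
contact_force: [-0.6, 0.2, -1.4]
opening: 0.222
grasp_force: 59.4
```

```bash
python3 - <<'E'
from h import *
to(.370,-.402,.0245,83.4)
C,im=shot("scene","s3"); B=((0,0,110),(180,255,255))
Cw,iw=shot("wrist","w11"); 
T,it=shot("top","t3")
print("top",[rect(T,c,.026) for c in blobs(it,*B,100,(330,200,440,262))])
cv2.imwrite("pics/m.png",np.hstack([cv2.resize(im[140:290,300:450],(400,400)),cv2.resize(it[160:280,300:440],(400,343))[:343] if 0 else cv2.resize(it[160:280,310:430],(400,400))]))
E
```

```text
pos [ 0.4702 -0.4134  0.0244] yaw 83.37 q6 -0.78 t 31.55 F [-0.6  0.2 -1.4] open 0.222 grip 59.4
frac [-0.0005 -0.2016 -0.0006] rows 2 per row [-0.0003 -0.1008 -0.0003]
rotz frac -0.0003 rows 1
top [(array([ 0.4469, -0.155 ], dtype=float32), array([0.0775, 0.0549], dtype=float32), 76.1), (array([ 0.5341, -0.27  ], dtype=float32), array([0.0672, 0.0336], dtype=float32), -48.5), (array([ 0.4811, -0.2612], dtype=float32), array([0.2573, 0.1781], dtype=float32), -89.0)]
```

View pics/m.png

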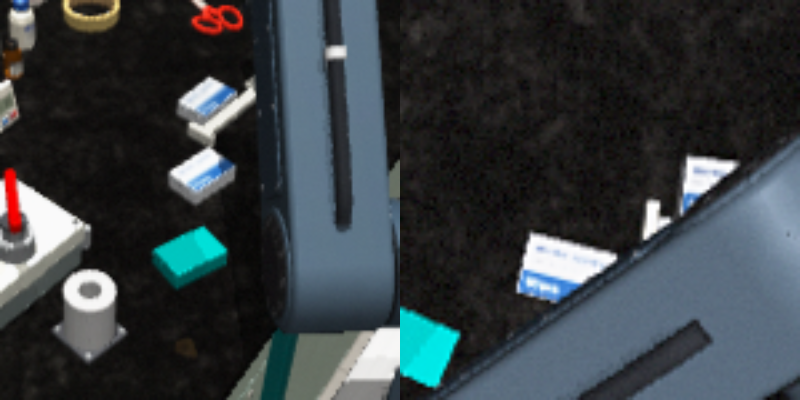

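The far box now lies along the stick's bar, beside the shoe, and the near box is untouched. Next I take the box's end corner from the top view.

```bash
python3 - <<'E'
from h import *
C=cam("top"); it=cv2.imread("pics/t3.png")
c=[c for c in blobs(it,(0,0,110),(180,255,255),60,(390,200,440,226))][0].reshape(-1,2)
P=ray(C,c,.026); u=np.array([.1153,.9933]); n=np.array([.9933,-.1153]); t=np.array([.4702,-.4134])
q=P[:,:2]-t; print("along max",(q@u).max().round(4),"perp max",(q@n).max().round(4))
M=np.array([.5587,.052]); print("lane perp rel tool",((M-t)@n).round(4),"mouth along",((M-t)@u).round(4))
E
```

```text
along max 0.1616 perp max 0.0642
lane perp rel tool 0.0342 mouth along 0.4725
```

{"api": "step_arm", "payload": {
  "plan": [
    {"xyz":[0,-0.04,0],"delta_rot":[0,0,0],"hand":0},
    {"xyz":[0,0,-0.06],"delta_rot":[0,0,0],"hand":0},
    {"xyz":[0,0,-0.06],"delta_rot":[0,0,0],"hand":0},
    {"xyz":[-0.0847,0.0367,0],"delta_rot":[0,0,0],"hand":0},
    {"xyz":[-0.0847,0.0367,0],"delta_rot":[0,0,0],"hand":0}
  ]
}}

```text
time: 32.33
tool_pos: [0.4755, -0.4998, 0.0854]
orientation: [[0.116, 0.993, 0.001], [0.993, -0.116, -0.001], [-0.0, 0.001, -1.0]]
contact_force: [1.3, -0.3, -0.9]
opening: 0.223
grasp_force: 59.5
```

{"api": "step_arm", "payload": {
  "plan": [
    {"xyz":[-0.0847,0.0367,0],"delta_rot":[0,0,0],"hand":0},
    {"xyz":[0,0,0],"delta_rot":[0,0,0],"hand":0},
    {"xyz":[0,0,0.06],"delta_rot":[0,0,0],"hand":0},
    {"xyz":[0,0,0.06],"delta_rot":[0,0,0],"hand":0},
    {"xyz":[0,0,0],"delta_rot":[0,0,0],"hand":0}
  ]
}}

```text
time: 32.95
tool_pos: [0.4877, -0.5415, 0.0232]
orientation: [[0.116, 0.993, -0.002], [0.993, -0.116, 0.003], [0.003, -0.002, -1.0]]
contact_force: [-0.6, -0.3, -1.4]
opening: 0.226
grasp_force: 62.9
```

```bash
python3 - <<'E'
from h import *
to(.490,-.5436,.0245,83.4)
T,it=shot("top","t4"); B=((0,0,100),(180,255,255))
print("boxes",[rect(T,c,.026) for c in blobs(it,*B,60,(335,190,440,262))])
s=status.observe()["tool_pos"][:2]; u=np.array([.1153,.9933]); n=np.array([.9933,-.1153]); print(((np.array([.5587,.052])-s)@n).round(4))
E
```

```text
pos [ 0.4877 -0.5415  0.0232] yaw 83.33 q6 -0.87 t 32.95 F [-0.6 -0.3 -1.4] open 0.226 grip 62.9
frac [-0.0036  0.005  -0.0026] rows 1 per row [-0.0036  0.005  -0.0026]
rotz frac -0.0008 rows 1
boxes [(array([ 0.4469, -0.1555], dtype=float32), array([0.0782, 0.055 ], dtype=float32), 76.5), (array([ 0.4114, -0.3133], dtype=float32), array([0.2159, 0.0827], dtype=float32), -60.4), (array([ 0.521 , -0.2962], dtype=float32), array([0.0786, 0.055 ], dtype=float32), 84.3)]
0.0019
```

The far box lies at (0.521, -0.296), angle 84°, on the lane line. I start pushing.

{"api": "step_arm", "payload": {
  "plan": [
    {"xyz":[0.02,0.002,0],"delta_rot":[0,0,0],"hand":0},
    {"xyz":[0.03,0.002,0],"delta_rot":[0,0,0],"hand":0},
    {"xyz":[0.05,0,0],"delta_rot":[0,0,0],"hand":0},
    {"xyz":[0.05,0,0],"delta_rot":[0,0,0],"hand":0},
    {"xyz":[0.05,0,0],"delta_rot":[0,0,0],"hand":0}
  ]
}}

```text
time: 33.62
tool_pos: [0.5025, -0.4421, 0.0247]
orientation: [[0.115, 0.993, 0.0], [0.993, -0.115, -0.0], [-0.0, 0.0, -1.0]]
contact_force: [0.4, -1.8, -1.4]
opening: 0.227
grasp_force: 62.9
```

{"api": "step_arm", "payload": {
  "plan": [
    {"xyz":[0.05,0,0],"delta_rot":[0,0,0],"hand":0},
    {"xyz":[0.05,0,0],"delta_rot":[0,0,0],"hand":0},
    {"xyz":[0.05,0,0],"delta_rot":[0,0,0],"hand":0},
    {"xyz":[0.05,0,0],"delta_rot":[0,0,0],"hand":0},
    {"xyz":[0.03,0,0],"delta_rot":[0,0,0],"hand":0}
  ]
}}

```text
time: 34.25
tool_pos: [0.5157, -0.3277, 0.0244]
orientation: [[0.114, 0.993, -0.001], [0.993, -0.114, 0.001], [0.0, -0.001, -1.0]]
contact_force: [-0.2, -2.3, -1.4]
opening: 0.227
grasp_force: 62.9
```

```bash
cat >> h.py <<'E'
def look():
    T,it=shot("top"); B=((0,0,100),(180,255,255))
    s=status.observe()["tool_pos"][:2]; u=np.array([.1153,.9933]); n=np.array([.9933,-.1153]); M=np.array([.5587,.052])
    for c in blobs(it,B[0],B[1],60,(290,188,440,262)):
        g=rect(T,c,.026)
        if g[1][0]<.12: print("box?",g,"lane along/perp",((g[0]-M)@u).round(4),((g[0]-M)@n).round(4))
    print("tool along/perp",((s-M)@u).round(4),((s-M)@n).round(4),"face along",((s-M)@u+.196).round(4))
    return T,it
E
python3 - <<'E'
from h import *
to(.490,-.5436,.0245,83.4); T,it=look(); cv2.imwrite("pics/t5.png",it)
E
```

```text
pos [ 0.5157 -0.3277  0.0244] yaw 83.43 q6 -0.63 t 34.25 F [-0.2 -2.3 -1.4] open 0.227 grip 62.9
frac [-4.348e-01 -1.600e-03 -4.000e-04] rows 4 per row [-1.087e-01 -4.000e-04 -1.000e-04]
rotz frac 0.0003 rows 1
box? (array([ 0.3987, -0.0007], dtype=float32), array([0.0389, 0.035 ], dtype=float32), -23.0) lane along/perp -0.0708 -0.1529
box? (array([ 0.5431, -0.1054], dtype=float32), array([0.0879, 0.0551], dtype=float32), 83.7) lane along/perp -0.1581 0.0027
box? (array([ 0.5623, -0.362 ], dtype=float32), array([0.0917, 0.0529], dtype=float32), -0.6) lane along/perp -0.4108 0.0513
tool along/perp -0.3804 0.0007 face along -0.1844
```

{"api": "step_arm", "payload": {
  "plan": [
    {"xyz":[0.05,0,0],"delta_rot":[0,0,0],"hand":0},
    {"xyz":[0.05,0,0],"delta_rot":[0,0,0],"hand":0},
    {"xyz":[0.05,0,0],"delta_rot":[0,0,0],"hand":0},
    {"xyz":[0.05,0,0],"delta_rot":[0,0,0],"hand":0},
    {"xyz":[0.03,0,0],"delta_rot":[0,0,0],"hand":0}
  ]
}}

```text
time: 34.92
tool_pos: [0.5287, -0.2132, 0.0243]
orientation: [[0.114, 0.993, -0.001], [0.993, -0.114, 0.001], [0.001, -0.001, -1.0]]
contact_force: [0.5, -0.6, -0.6]
opening: 0.223
grasp_force: 62.9
```

{"api": "step_arm", "payload": {
  "plan": [
    {"xyz":[0.03,0,0],"delta_rot":[0,0,0],"hand":0},
    {"xyz":[0.04,0,0],"delta_rot":[0,0,0],"hand":0},
    {"xyz":[0.04,0,0],"delta_rot":[0,0,0],"hand":0},
    {"xyz":[0.04,0,0],"delta_rot":[0,0,0],"hand":0}
  ]
}}

```text
time: 35.42
tool_pos: [0.5377, -0.1398, 0.0243]
orientation: [[0.116, 0.993, -0.0], [0.993, -0.116, 0.0], [0.0, -0.0, -1.0]]
contact_force: [-0.4, -1.1, -2.2]
opening: 0.227
grasp_force: 62.9
```

{"api": "step_arm", "payload": {
  "plan": [
    {"xyz":[0.04,0,0],"delta_rot":[0,0,0],"hand":0},
    {"xyz":[0.03,0,0],"delta_rot":[0,0,0],"hand":0},
    {"xyz":[0.02,0,0],"delta_rot":[0,0,0],"hand":0}
  ]
}}

```text
time: 35.8
tool_pos: [0.5428, -0.0952, 0.0244]
orientation: [[0.115, 0.993, -0.0], [0.993, -0.115, -0.0], [-0.0, -0.0, -1.0]]
contact_force: [-0.4, -1.6, -1.9]
opening: 0.226
grasp_force: 62.9
```

```bash
python3 - <<'E'
from h import *
to(.490,-.5436,.0245,83.4); look()
E
```

```text
pos [ 0.5428 -0.0952  0.0244] yaw 83.41 q6 -0.26 t 35.8 F [-0.4 -1.6 -1.9] open 0.226 grip 62.9
frac [-9.03e-01 -2.10e-03 -3.00e-04] rows 8 per row [-0.1129 -0.0003 -0.    ]
rotz frac 0.0001 rows 1
tool along/perp -0.1472 0.0009 face along 0.0488
```

The far box is under the hood. I retract, then fetch the near box the same way.

{"api": "step_arm", "payload": {
  "plan": [
    {"xyz":[-0.06,0,0],"delta_rot":[0,0,0],"hand":0},
    {"xyz":[-0.09,0,0],"delta_rot":[0,0,0],"hand":0},
    {"xyz":[-0.09,0,0],"delta_rot":[0,0,0],"hand":0},
    {"xyz":[0,0,-0.06],"delta_rot":[0,0,0],"hand":0},
    {"xyz":[0,0,-0.06],"delta_rot":[0,0,0],"hand":0}
  ]
}}

```text
time: 36.48
tool_pos: [0.5281, -0.2165, 0.0844]
orientation: [[0.118, 0.993, -0.001], [0.993, -0.118, 0.001], [0.001, -0.002, -1.0]]
contact_force: [-0.3, 0.7, -1.7]
opening: 0.223
grasp_force: 62.7
```

```bash
python3 - <<'E'
from h import *
to(.3829,-.2739,.085,83.4); look()
E
```

```text
pos [ 0.5281 -0.2165  0.0844] yaw 83.22 q6 -0.47 t 36.48 F [-0.3  0.7 -1.7] open 0.223 grip 62.7
frac [-0.1484 -0.2749 -0.0009] rows 3 per row [-0.0495 -0.0916 -0.0003]
rotz frac -0.002 rows 1
tool along/perp -0.2708 0.003 face along -0.0748
```

{"api": "step_arm", "payload": {
  "plan": [
    {"xyz":[-0.05,-0.0917,0],"delta_rot":[0,0,0],"hand":0},
    {"xyz":[-0.05,-0.0917,0],"delta_rot":[0,0,0],"hand":0},
    {"xyz":[-0.05,-0.0917,0],"delta_rot":[0,0,0],"hand":0},
    {"xyz":[0,0,0],"delta_rot":[0,0,0],"hand":0},
    {"xyz":[0,0,0],"delta_rot":[0,0,0],"hand":0}
  ]
}}

```text
time: 37.15
tool_pos: [0.384, -0.2746, 0.0843]
orientation: [[0.117, 0.993, 0.001], [0.993, -0.117, -0.0], [-0.0, 0.001, -1.0]]
contact_force: [0.8, 0.7, -1.9]
opening: 0.225
grasp_force: 62.8
```

```bash
python3 - <<'E'
from h import *
to(.3829,-.2739,.0245,83.4); look()
C,im=shot("scene","s4"); old=cv2.imread("pics/s3.png")
p=proj(C,(.447,-.155,.026))[0]; x,y=map(int,p)
for i in (old,im):
    for c in blobs(i,(0,0,110),(180,255,255),60,(x-30,y-22,x+30,y+25)): print(cv2.boundingRect(c),rect(C,c,.013))
E
```

```text
pos [ 0.384  -0.2746  0.0843] yaw 83.29 q6 -0.74 t 37.15 F [ 0.8  0.7 -1.9] open 0.225 grip 62.8
frac [ 0.0013 -0.0025  0.1196] rows 1 per row [ 0.0013 -0.0025  0.1196]
rotz frac -0.0012 rows 1
box? (array([ 0.4053, -0.0195], dtype=float32), array([0.0838, 0.0345], dtype=float32), -89.0) lane along/perp -0.0887 -0.1441
box? (array([ 0.4297, -0.3503], dtype=float32), array([0.0734, 0.0724], dtype=float32), -89.0) lane along/perp -0.4145 -0.0818
box? (array([ 0.4498, -0.1446], dtype=float32), array([0.0557, 0.0544], dtype=float32), 76.5) lane along/perp -0.2078 -0.0855
tool along/perp -0.3444 -0.1354 face along -0.1484
(364, 180, 28, 36) (array([ 0.4644, -0.2049], dtype=float32), array([0.2065, 0.0927], dtype=float32), -63.3)
(364, 189, 34, 27) (array([ 0.4353, -0.1965], dtype=float32), array([0.1744, 0.0749], dtype=float32), 78.0)
```

{"api": "step_arm", "payload": {
  "plan": [
    {"xyz":[0,-0.002,0.06],"delta_rot":[0,0,0],"hand":0},
    {"xyz":[0,0,0.06],"delta_rot":[0,0,0],"hand":0},
    {"xyz":[0,0,0],"delta_rot":[0,0,0],"hand":0},
    {"xyz":[0,0.025,0],"delta_rot":[0,0,0],"hand":0},
    {"xyz":[0,0.03,0],"delta_rot":[0,0,0],"hand":0}
  ]
}}

```text
time: 37.88
tool_pos: [0.4112, -0.2773, 0.025]
orientation: [[0.114, 0.993, 0.0], [0.993, -0.114, -0.001], [-0.001, 0.0, -1.0]]
contact_force: [0.0, -0.1, -2.5]
opening: 0.225
grasp_force: 64.1
```

{"api": "step_arm", "payload": {
  "plan": [
    {"xyz":[0,0.03,0],"delta_rot":[0,0,0],"hand":0},
    {"xyz":[0,0.03,0],"delta_rot":[0,0,0],"hand":0},
    {"xyz":[0,0.03,0],"delta_rot":[0,0,0],"hand":0},
    {"xyz":[0,0.03,0],"delta_rot":[0,0,0],"hand":0},
    {"xyz":[0,0.026,0],"delta_rot":[0,0,0],"hand":0}
  ]
}}

```text
time: 38.5
tool_pos: [0.4832, -0.2856, 0.0243]
orientation: [[0.115, 0.993, -0.0], [0.993, -0.115, 0.0], [0.0, -0.0, -1.0]]
contact_force: [-1.3, -0.3, 0.5]
opening: 0.224
grasp_force: 64.3
```

{"api": "step_arm", "payload": {
  "plan": [
    {"xyz":[0,0,0],"delta_rot":[0,0,0],"hand":0},
    {"xyz":[0,-0.04,0],"delta_rot":[0,0,0],"hand":0},
    {"xyz":[0,0,-0.06],"delta_rot":[0,0,0],"hand":0},
    {"xyz":[0,0,-0.06],"delta_rot":[0,0,0],"hand":0},
    {"xyz":[-0.1,0,0],"delta_rot":[0,0,0],"hand":0}
  ]
}}

```text
time: 39.12
tool_pos: [0.4575, -0.3311, 0.0864]
orientation: [[0.113, 0.994, 0.002], [0.994, -0.113, -0.0], [-0.0, 0.002, -1.0]]
contact_force: [1.1, -0.6, -1.1]
opening: 0.225
grasp_force: 64.3
```

```bash
python3 - <<'E'
from h import *
to(.3829,-.2739,.0245,83.4); T,it=look(); cv2.imwrite("pics/t6.png",it)
E
```

```text
pos [ 0.4575 -0.3311  0.0864] yaw 83.53 q6 -0.71 t 39.12 F [ 1.1 -0.6 -1.1] open 0.225 grip 64.3
frac [ 0.0969 -0.1615  0.1235] rows 2 per row [ 0.0484 -0.0807  0.0618]
rotz frac 0.0014 rows 1
box? (array([ 0.4053, -0.018 ], dtype=float32), array([0.0809, 0.0345], dtype=float32), -89.0) lane along/perp -0.0872 -0.1443
box? (array([ 0.4765, -0.3613], dtype=float32), array([0.0685, 0.0526], dtype=float32), -0.6) lane along/perp -0.42 -0.034
box? (array([ 0.5181, -0.1624], dtype=float32), array([0.0904, 0.0783], dtype=float32), -5.3) lane along/perp -0.2176 -0.0156
tool along/perp -0.4023 -0.054 face along -0.2063
```

{"api": "step_arm", "payload": {
  "plan": [
    {"xyz":[-0.09,0,0],"delta_rot":[0,0,0],"hand":0},
    {"xyz":[-0.07,0,0],"delta_rot":[0,0,0],"hand":0},
    {"xyz":[0,0.054,0],"delta_rot":[0,0,0],"hand":0},
    {"xyz":[0,0.05,0],"delta_rot":[0,0,0],"hand":0},
    {"xyz":[0,0,0],"delta_rot":[0,0,0],"hand":0}
  ]
}}

```text
time: 39.8
tool_pos: [0.5006, -0.4191, 0.0841]
orientation: [[0.116, 0.993, 0.002], [0.993, -0.116, -0.001], [-0.001, 0.002, -1.0]]
contact_force: [-0.5, 0.2, -1.1]
opening: 0.224
grasp_force: 64.0
```

```bash
python3 - <<'E'
from h import *
to(.3829,-.2739,.0245,83.4); T,it=look()
E
```

```text
pos [ 0.5006 -0.4191  0.0841] yaw 83.36 q6 -0.75 t 39.8 F [-0.5  0.2 -1.1] open 0.224 grip 64.0
frac [ 0.2614 -0.2676  0.1185] rows 4 per row [ 0.0654 -0.0669  0.0296]
rotz frac -0.0005 rows 1
box? (array([ 0.4053, -0.0195], dtype=float32), array([0.0838, 0.0345], dtype=float32), -89.0) lane along/perp -0.0887 -0.1441
box? (array([ 0.5357, -0.1641], dtype=float32), array([0.0782, 0.0551], dtype=float32), 84.2) lane along/perp -0.2173 0.0021
tool along/perp -0.474 -0.0049 face along -0.278
```

{"api": "step_arm", "payload": {
  "plan": [
    {"xyz":[0,0.009,0.06],"delta_rot":[0,0,0],"hand":0},
    {"xyz":[0,0,0.06],"delta_rot":[0,0,0],"hand":0},
    {"xyz":[0,0,0],"delta_rot":[0,0,0],"hand":0},
    {"xyz":[0.03,0,0],"delta_rot":[0,0,0],"hand":0},
    {"xyz":[0.03,0,0],"delta_rot":[0,0,0],"hand":0}
  ]
}}

```text
time: 40.48
tool_pos: [0.5068, -0.3881, 0.025]
orientation: [[0.116, 0.993, -0.0], [0.993, -0.116, 0.0], [-0.0, -0.0, -1.0]]
contact_force: [-0.2, -0.4, -1.9]
opening: 0.227
grasp_force: 65.5
```

{"api": "step_arm", "payload": {
  "plan": [
    {"xyz":[0.05,0,0],"delta_rot":[0,0,0],"hand":0},
    {"xyz":[0.05,0,0],"delta_rot":[0,0,0],"hand":0},
    {"xyz":[0.05,0,0],"delta_rot":[0,0,0],"hand":0},
    {"xyz":[0.03,0,0],"delta_rot":[0,0,0],"hand":0}
  ]
}}

```text
time: 40.98
tool_pos: [0.5176, -0.2973, 0.0245]
orientation: [[0.114, 0.993, -0.001], [0.993, -0.114, 0.001], [0.0, -0.001, -1.0]]
contact_force: [0.4, -1.8, -1.7]
opening: 0.23
grasp_force: 65.6
```

```bash
python3 - <<'E'
from h import *
to(.3829,-.2739,.0245,83.4); T,it=look()
E
```

```text
pos [ 0.5176 -0.2973  0.0245] yaw 83.46 q6 -0.59 t 40.98 F [ 0.4 -1.8 -1.7] open 0.23 grip 65.6
frac [ 1.590e-02 -2.729e-01  1.000e-04] rows 3 per row [ 0.0053 -0.091   0.    ]
rotz frac 0.0007 rows 1
box? (array([ 0.5462, -0.0735], dtype=float32), array([0.0853, 0.0553], dtype=float32), 82.9) lane along/perp -0.1261 0.0021
box? (array([ 0.5613, -0.36  ], dtype=float32), array([0.0996, 0.0964], dtype=float32), 67.3) lane along/perp -0.4089 0.0501
tool along/perp -0.35 -0.001 face along -0.154
```

Face at -0.154, and it needs to reach about +0.10. I keep pushing, slowing near the end.

{"api": "step_arm", "payload": {
  "plan": [
    {"xyz":[0.05,0,0],"delta_rot":[0,0,0],"hand":0},
    {"xyz":[0.05,0,0],"delta_rot":[0,0,0],"hand":0},
    {"xyz":[0.05,0,0],"delta_rot":[0,0,0],"hand":0},
    {"xyz":[0.04,0,0],"delta_rot":[0,0,0],"hand":0},
    {"xyz":[0.04,0,0],"delta_rot":[0,0,0],"hand":0}
  ]
}}

```text
time: 41.65
tool_pos: [0.5309, -0.1842, 0.0243]
orientation: [[0.115, 0.993, -0.0], [0.993, -0.115, 0.0], [0.0, -0.0, -1.0]]
contact_force: [-0.1, -0.8, -1.4]
opening: 0.227
grasp_force: 65.4
```

{"api": "step_arm", "payload": {
  "plan": [
    {"xyz":[0.04,0,0],"delta_rot":[0,0,0],"hand":0},
    {"xyz":[0.04,0,0],"delta_rot":[0,0,0],"hand":0},
    {"xyz":[0.04,0,0],"delta_rot":[0,0,0],"hand":0},
    {"xyz":[0.04,0,0],"delta_rot":[0,0,0],"hand":0}
  ]
}}

```text
time: 42.15
tool_pos: [0.5403, -0.1049, 0.0244]
orientation: [[0.116, 0.993, 0.0], [0.993, -0.116, -0.0], [-0.0, 0.0, -1.0]]
contact_force: [-0.8, -1.9, -2.1]
opening: 0.23
grasp_force: 65.4
```

{"api": "step_arm", "payload": {
  "plan": [
    {"xyz":[0.04,0,0],"delta_rot":[0,0,0],"hand":0},
    {"xyz":[0.03,0,0],"delta_rot":[0,0,0],"hand":0},
    {"xyz":[0.03,0,0],"delta_rot":[0,0,0],"hand":0},
    {"xyz":[0.02,0,0],"delta_rot":[0,0,0],"hand":0},
    {"xyz":[0,0,0],"delta_rot":[0,0,0],"hand":0}
  ]
}}

```text
time: 42.78
tool_pos: [0.5468, -0.0455, 0.0243]
orientation: [[0.115, 0.993, -0.001], [0.993, -0.115, 0.001], [0.001, -0.001, -1.0]]
contact_force: [-0.8, -0.6, -1.1]
opening: 0.225
grasp_force: 65.4
```

```bash
python3 - <<'E'
from h import *
to(.3829,-.2739,.0245,83.4); T,it=look()
E
```

```text
pos [ 0.5468 -0.0455  0.0243] yaw 83.4 q6 -0.17 t 42.77 F [-0.8 -0.6 -1.1] open 0.225 grip 65.4
frac [-0.4915 -0.2732 -0.0005] rows 5 per row [-0.0983 -0.0546 -0.0001]
rotz frac 0.0001 rows 1
tool along/perp -0.0987 -0.0004 face along 0.0973
```

{"api": "step_arm", "payload": {
  "plan": [
    {"xyz":[0.017,0,0],"delta_rot":[0,0,0],"hand":0},
    {"xyz":[0.017,0,0],"delta_rot":[0,0,0],"hand":0},
    {"xyz":[0,0,0],"delta_rot":[0,0,0],"hand":0}
  ]
}}

```text
time: 43.2
tool_pos: [0.5489, -0.0288, 0.0244]
orientation: [[0.115, 0.993, -0.0], [0.993, -0.115, 0.0], [0.0, -0.0, -1.0]]
contact_force: [0.7, -0.9, -1.9]
opening: 0.225
grasp_force: 65.4
```

{"api": "step_arm", "payload": {
  "plan": [
    {"xyz":[-0.04,0,0],"delta_rot":[0,0,0],"hand":0},
    {"xyz":[-0.1,0,0],"delta_rot":[0,0,0],"hand":0},
    {"xyz":[-0.1,0,0],"delta_rot":[0,0,0],"hand":0},
    {"xyz":[-0.1,0,0],"delta_rot":[0,0,0],"hand":0},
    {"xyz":[-0.1,0,0],"delta_rot":[0,0,0],"hand":0}
  ]
}}

```text
time: 43.82
tool_pos: [0.5227, -0.251, 0.0243]
orientation: [[0.117, 0.993, 0.0], [0.993, -0.117, -0.0], [-0.0, 0.0, -1.0]]
contact_force: [0.2, -0.1, -0.6]
opening: 0.223
grasp_force: 65.4
```

{"api": "step_arm", "payload": {
  "plan": [
    {"xyz":[-0.08,0,0],"delta_rot":[0,0,0],"hand":0},
    {"xyz":[0,0,0.001],"delta_rot":[0,0,0],"hand":0},
    {"xyz":[0,0,0],"delta_rot":[0,0,0],"hand":0},
    {"xyz":[0,0,0],"delta_rot":[0,0,0],"hand":1},
    {"xyz":[0,0,0],"delta_rot":[0,0,0],"hand":1}
  ]
}}

```text
time: 44.45
tool_pos: [0.5191, -0.2868, 0.0241]
orientation: [[0.114, 0.993, -0.0], [0.993, -0.114, 0.0], [0.0, -0.0, -1.0]]
contact_force: [1.3, -0.3, 0.2]
opening: 0.643
grasp_force: 0.0
```

{"api": "step_arm", "payload": {
  "plan": [
    {"xyz":[0,0,0],"delta_rot":[0,0,0],"hand":1},
    {"xyz":[0,0,0],"delta_rot":[0,0,0],"hand":1},
    {"xyz":[0,0,0],"delta_rot":[0,0,0],"hand":1},
    {"xyz":[0,0,-0.08],"delta_rot":[0,0,0],"hand":1},
    {"xyz":[0,0,-0.12],"delta_rot":[0,0,0],"hand":1}
  ]
}}

```text
time: 45.08
tool_pos: [0.5177, -0.287, 0.123]
orientation: [[0.116, 0.993, -0.004], [0.993, -0.116, 0.003], [0.003, -0.004, -1.0]]
contact_force: [0.7, -1.3, -0.8]
opening: 1.0
grasp_force: 0.0
```

{"api": "step_arm", "payload": {
  "plan": [
    {"xyz":[0,0,-0.12],"delta_rot":[0,0,0],"hand":1},
    {"xyz":[0,0,-0.12],"delta_rot":[0,0,0],"hand":1},
    {"xyz":[0,0,-0.07],"delta_rot":[0,0,0],"hand":1},
    {"xyz":[0,0,0],"delta_rot":[0,0,0],"hand":1}
  ]
}}

```text
time: 45.58
tool_pos: [0.5204, -0.289, 0.2827]
orientation: [[0.116, 0.993, 0.006], [0.993, -0.116, -0.005], [-0.004, 0.007, -1.0]]
contact_force: [0.0, -0.0, -0.1]
opening: 0.999
grasp_force: 0.0
```

```bash
python3 - <<'E'
from h import *
to(.5343,.06,.285,83.4); look()
E
```

```text
pos [ 0.5204 -0.289   0.2827] yaw 83.36 q6 -0.58 t 45.58 F [ 0.  -0.  -0.1] open 0.999 grip 0.0
frac [ 0.6966 -0.053  -0.0081] rows 6 per row [ 0.1161 -0.0088 -0.0013]
rotz frac -0.0004 rows 1
box? (array([ 0.395 , -0.0222], dtype=float32), array([0.0778, 0.0295], dtype=float32), 67.9) lane along/perp -0.0926 -0.154
tool along/perp -0.3424 -0.0 face along -0.1464
```

{"api": "step_arm", "payload": {
  "plan": [
    {"xyz":[0.1062,-0.0076,0],"delta_rot":[0,0,0],"hand":1},
    {"xyz":[0.1062,-0.0076,0],"delta_rot":[0,0,0],"hand":1},
    {"xyz":[0.1062,-0.0076,0],"delta_rot":[0,0,0],"hand":1},
    {"xyz":[0.1062,-0.0076,0],"delta_rot":[0,0,0],"hand":1},
    {"xyz":[0.1062,-0.0076,0],"delta_rot":[0,0,0],"hand":1}
  ]
}}

```text
time: 46.25
tool_pos: [0.5294, -0.0201, 0.2767]
orientation: [[0.116, 0.993, -0.004], [0.993, -0.116, 0.001], [0.001, -0.004, -1.0]]
contact_force: [0.6, 0.1, -0.4]
opening: 0.997
grasp_force: 0.0
```

{"api": "step_arm", "payload": {
  "plan": [
    {"xyz":[0.1062,-0.0076,0],"delta_rot":[0,0,0],"hand":1},
    {"xyz":[0,0,0],"delta_rot":[0,0,0],"hand":1},
    {"xyz":[0,0,0],"delta_rot":[0,0,0],"hand":1},
    {"xyz":[0,0,0],"delta_rot":[0,0,0],"hand":1},
    {"xyz":[0,0,0],"delta_rot":[0,0,0],"hand":1}
  ]
}}

```text
time: 46.88
tool_pos: [0.5331, 0.03, 0.2786]
orientation: [[0.118, 0.993, -0.001], [0.993, -0.118, -0.0], [-0.0, -0.001, -1.0]]
contact_force: [-0.4, -0.2, -0.2]
opening: 1.001
grasp_force: 0.0
```

```bash
python3 - <<'E'
from h import *
to(.5343,.142,.285,-47.8)
C,im=shot("wrist","w12")
u=np.array([.1153,.9933]); n=np.array([.9933,-.1153]); M=np.array([.5587,.052])
for c in blobs(im,(0,150,60),(8,255,255),100): print("red",rect(C,c,.165),cv2.boundingRect(c))
for c in blobs(im,(0,0,150),(180,60,255),60,(300,220,420,300)):
    P=ray(C,c.reshape(-1,2),.022)[:,:2]-M; print("white",cv2.boundingRect(c),"max along",(P@u).max().round(4),rect(C,c,.022))
E
```

```text
pos [0.5331 0.03   0.2786] yaw 83.24 q6 -0.04 t 46.88 F [-0.4 -0.2 -0.2] open 1.001 grip 0.0
frac [ 0.2228 -0.024  -0.0129] rows 2 per row [ 0.1114 -0.012  -0.0064]
rotz frac 1.456 rows 13
red (array([ 0.5278, -0.1367], dtype=float32), array([0.0218, 0.0185], dtype=float32), 83.5) (320, 342, 19, 18)
red (array([ 0.7727, -0.0927], dtype=float32), array([0.0329, 0.0189], dtype=float32), -39.8) (564, 278, 30, 24)
red (array([0.5339, 0.1417], dtype=float32), array([0.087 , 0.0137], dtype=float32), -47.5) (250, 8, 95, 92)
white (316, 252, 30, 48) max along -0.152 (array([ 0.5354, -0.1381], dtype=float32), array([0.0788, 0.0418], dtype=float32), 83.2)
```

The shoe face rests at -0.152, so the last box's centre ends about 148 mm past the mouth. The key bar is at (0.534, 0.142), yaw -47.5°. I regrip it.

{"api": "step_arm", "payload": {
  "plan": [
    {"xyz":[0.112,-0.012,0],"delta_rot":[0,0,0.1],"hand":1},
    {"xyz":[0.112,0,0],"delta_rot":[0,0,0],"hand":1},
    {"xyz":[0,0,0],"delta_rot":[0,0,0.113],"hand":1},
    {"xyz":[0,0,0],"delta_rot":[0,0,0.113],"hand":1},
    {"xyz":[0,0,0],"delta_rot":[0,0,0.113],"hand":1}
  ]
}}

```text
time: 47.55
tool_pos: [0.5489, 0.1411, 0.2788]
orientation: [[0.726, 0.688, -0.0], [0.688, -0.726, -0.0], [-0.0, 0.0, -1.0]]
contact_force: [1.0, -0.0, -0.1]
opening: 0.999
grasp_force: 0.0
```

{"api": "step_arm", "payload": {
  "plan": [
    {"xyz":[0,0,0],"delta_rot":[0,0,0.113],"hand":1},
    {"xyz":[0,0,0],"delta_rot":[0,0,0.113],"hand":1},
    {"xyz":[0,0,0],"delta_rot":[0,0,0.113],"hand":1},
    {"xyz":[0,0,0],"delta_rot":[0,0,0.113],"hand":1},
    {"xyz":[0,0,0],"delta_rot":[0,0,0.113],"hand":1}
  ]
}}

```text
time: 48.18
tool_pos: [0.5489, 0.1407, 0.2789]
orientation: [[0.992, -0.129, 0.0], [-0.129, -0.992, 0.0], [0.0, -0.0, -1.0]]
contact_force: [0.1, 0.8, 0.3]
opening: 1.001
grasp_force: 0.0
```

{"api": "step_arm", "payload": {
  "plan": [
    {"xyz":[0,0,0],"delta_rot":[0,0,0.113],"hand":1},
    {"xyz":[0,0,0],"delta_rot":[0,0,0.113],"hand":1},
    {"xyz":[0,0,0],"delta_rot":[0,0,0.113],"hand":1},
    {"xyz":[0,0,0],"delta_rot":[0,0,0.113],"hand":1},
    {"xyz":[0,0,0],"delta_rot":[0,0,0],"hand":1}
  ]
}}

```text
time: 48.8
tool_pos: [0.5489, 0.1408, 0.2789]
orientation: [[0.674, -0.739, 0.0], [-0.739, -0.674, -0.0], [0.0, -0.0, -1.0]]
contact_force: [1.0, -0.4, 0.5]
opening: 0.999
grasp_force: 0.0
```

```bash
python3 - <<'E'
from h import *
to(.534,.1416,.136,-47.5)
C,im=shot("wrist","w13")
for c in blobs(im,(0,150,60),(8,255,255),100): print("red",rect(C,c,.165),cv2.boundingRect(c))
E
```

```text
pos [0.5489 0.1408 0.2789] yaw -47.62 q6 2.46 t 48.8 F [ 1.  -0.4  0.5] open 0.999 grip 0.0
frac [-0.0212  0.021   0.2858] rows 3 per row [-0.0071  0.007   0.0953]
rotz frac -0.0013 rows 1
red (array([0.5346, 0.1417], dtype=float32), array([0.0852, 0.0126], dtype=float32), -47.4) (320, 160, 16, 93)
```

{"api": "step_arm", "payload": {
  "plan": [
    {"xyz":[-0.0208,0.0206,0],"delta_rot":[0,0,0],"hand":1},
    {"xyz":[0,0,0.1],"delta_rot":[0,0,0],"hand":1},
    {"xyz":[0,0,0.1],"delta_rot":[0,0,0],"hand":1},
    {"xyz":[0,0,0.085],"delta_rot":[0,0,0],"hand":1},
    {"xyz":[0,0,0],"delta_rot":[0,0,0],"hand":1}
  ]
}}

```text
time: 49.48
tool_pos: [0.5306, 0.142, 0.1337]
orientation: [[0.674, -0.739, -0.009], [-0.739, -0.674, -0.0], [-0.006, 0.007, -1.0]]
contact_force: [-0.9, -0.6, 0.6]
opening: 0.999
grasp_force: 0.0
```

{"api": "step_arm", "payload": {
  "plan": [
    {"xyz":[0,0,0],"delta_rot":[0,0,0],"hand":0},
    {"xyz":[0,0,0],"delta_rot":[0,0,0],"hand":0},
    {"xyz":[0,0,0],"delta_rot":[0,0,0],"hand":0},
    {"xyz":[0,0,0],"delta_rot":[0,0,0],"hand":0},
    {"xyz":[0,0,0],"delta_rot":[0,0,0],"hand":0}
  ]
}}

```text
time: 50.1
tool_pos: [0.5345, 0.1421, 0.1374]
orientation: [[0.673, -0.739, 0.001], [-0.739, -0.673, -0.0], [0.001, -0.001, -1.0]]
contact_force: [-1.3, -0.6, 6.1]
opening: 0.151
grasp_force: 58.6
```

{"api": "step_arm", "payload": {
  "plan": [
    {"xyz":[0,0,0],"delta_rot":[0,0,0],"hand":0},
    {"xyz":[0,0,0],"delta_rot":[0,0,0],"hand":0},
    {"xyz":[0,0,0],"delta_rot":[0,0,0],"hand":0}
  ]
}}

```text
time: 50.48
tool_pos: [0.5346, 0.1421, 0.1375]
orientation: [[0.673, -0.739, 0.001], [-0.739, -0.673, -0.0], [0.001, -0.001, -1.0]]
contact_force: [-0.5, -0.8, 5.7]
opening: 0.153
grasp_force: 58.6
```

```bash
python3 - <<'E'
from h import *
to(.534,.1416,.136,-47.5); print(status.observe()["ft_torque"])
E
```

```text
pos [0.5346 0.1421 0.1375] yaw -47.67 q6 2.46 t 50.48 F [-0.5 -0.8  5.7] open 0.153 grip 58.6
frac [-0.      0.0015  0.0029] rows 1 per row [-0.      0.0015  0.0029]
rotz frac -0.0019 rows 1
[-0.12254104  0.19487212  0.04909182]
```

{"api": "step_arm", "payload": {
  "plan": [
    {"xyz":[0,0,0],"delta_rot":[0,0,-0.08],"hand":0},
    {"xyz":[0,0,0],"delta_rot":[0,0,-0.08],"hand":0},
    {"xyz":[0,0,0],"delta_rot":[0,0,-0.08],"hand":0},
    {"xyz":[0,0,0],"delta_rot":[0,0,-0.08],"hand":0},
    {"xyz":[0,0,0],"delta_rot":[0,0,-0.08],"hand":0}
  ]
}}

```text
time: 51.1
tool_pos: [0.5346, 0.1423, 0.1374]
orientation: [[0.98, -0.199, 0.002], [-0.199, -0.98, 0.0], [0.001, -0.0, -1.0]]
contact_force: [-0.9, -0.8, 6.7]
opening: 0.152
grasp_force: 58.7
```

```bash
python3 - <<'E'
from h import *
to(.534,.1416,.136,-47.5); print(status.observe()["ft_torque"])
E
```

```text
pos [0.5346 0.1423 0.1374] yaw -11.46 q6 1.83 t 51.1 F [-0.9 -0.8  6.7] open 0.152 grip 58.7
frac [-0.001   0.0016  0.0029] rows 1 per row [-0.001   0.0016  0.0029]
rotz frac 0.4005 rows 4
[-0.00263907  0.19816956 -0.12400343]
```

{"api": "step_arm", "payload": {
  "plan": [
    {"xyz":[0,0,0],"delta_rot":[0,0,-0.08],"hand":0},
    {"xyz":[0,0,0],"delta_rot":[0,0,-0.08],"hand":0},
    {"xyz":[0,0,0],"delta_rot":[0,0,-0.08],"hand":0},
    {"xyz":[0,0,0],"delta_rot":[0,0,-0.08],"hand":0},
    {"xyz":[0,0,0],"delta_rot":[0,0,-0.08],"hand":0}
  ]
}}

```text
time: 51.72
tool_pos: [0.5346, 0.1424, 0.1374]
orientation: [[0.91, 0.414, 0.001], [0.414, -0.91, 0.001], [0.002, -0.0, -1.0]]
contact_force: [-0.2, -0.1, 6.2]
opening: 0.154
grasp_force: 58.8
```

```bash
python3 - <<'E'
from h import *
to(.534,.1416,.136,-47.5); print(status.observe()["ft_torque"])
E
```

```text
pos [0.5346 0.1424 0.1374] yaw 24.48 q6 1.2 t 51.73 F [-0.2 -0.1  6.2] open 0.154 grip 58.8
frac [-0.0018  0.0009  0.0029] rows 1 per row [-0.0018  0.0009  0.0029]
rotz frac 0.7998 rows 7
[ 0.05954256  0.22453263 -0.24997659]
```

{"api": "step_arm", "payload": {
  "plan": [
    {"xyz":[0,0,0],"delta_rot":[0,0,-0.08],"hand":0},
    {"xyz":[0,0,0],"delta_rot":[0,0,-0.08],"hand":0},
    {"xyz":[0,0,0],"delta_rot":[0,0,-0.08],"hand":0},
    {"xyz":[0,0,0],"delta_rot":[0,0,0],"hand":0}
  ]
}}

```text
time: 52.22
tool_pos: [0.5345, 0.1424, 0.1374]
orientation: [[0.695, 0.719, 0.001], [0.719, -0.695, 0.001], [0.001, 0.001, -1.0]]
contact_force: [-1.3, 0.1, 6.4]
opening: 0.147
grasp_force: 58.7
```

```bash
python3 - <<'E'
from h import *
to(.534,.1416,.136,-47.5); print(status.observe()["ft_torque"])
E
```

```text
pos [0.5345 0.1424 0.1374] yaw 45.94 q6 0.83 t 52.23 F [-1.3  0.1  6.4] open 0.147 grip 58.7
frac [-0.0019  0.0004  0.0029] rows 1 per row [-0.0019  0.0004  0.0029]
rotz frac 1.0382 rows 9
[ 0.13558549  0.26465506 -0.00830468]
```

{"api": "step_arm", "payload": {
  "plan": [
    {"xyz":[0,0,0],"delta_rot":[0,0,-0.06],"hand":0},
    {"xyz":[0,0,0],"delta_rot":[0,0,-0.06],"hand":0},
    {"xyz":[0,0,0],"delta_rot":[0,0,-0.06],"hand":0}
  ]
}}

```text
time: 52.6
tool_pos: [0.5345, 0.1425, 0.1374]
orientation: [[0.466, 0.885, 0.001], [0.885, -0.466, 0.001], [0.001, 0.001, -1.0]]
contact_force: [-1.4, 0.7, 6.9]
opening: 0.149
grasp_force: 58.8
```

```bash
python3 - <<'E'
from h import *
to(.534,.1416,.136,-47.5); print(status.observe()["ft_torque"])
E
```

```text
pos [0.5345 0.1425 0.1374] yaw 62.22 q6 0.54 t 52.6 F [-1.4  0.7  6.9] open 0.149 grip 58.8
frac [-0.002  -0.      0.0029] rows 1 per row [-0.002  -0.      0.0029]
rotz frac 1.2191 rows 11
[ 0.13472227  0.27913585 -0.22722063]
```

{"api": "step_arm", "payload": {
  "plan": [
    {"xyz":[0,0,0],"delta_rot":[0,0,-0.06],"hand":0},
    {"xyz":[0,0,0],"delta_rot":[0,0,-0.06],"hand":0}
  ]
}}

```text
time: 52.85
tool_pos: [0.5345, 0.1425, 0.1375]
orientation: [[0.292, 0.956, 0.001], [0.956, -0.292, 0.001], [0.001, 0.001, -1.0]]
contact_force: [-1.1, 0.6, 5.3]
opening: 0.147
grasp_force: 58.8
```

```bash
python3 - <<'E'
from h import *
to(.534,.1416,.136,-47.5); print(status.observe()["ft_torque"])
E
```

```text
pos [0.5345 0.1425 0.1375] yaw 73.02 q6 0.35 t 52.85 F [-1.1  0.6  5.3] open 0.147 grip 58.8
frac [-0.0019 -0.0004  0.0029] rows 1 per row [-0.0019 -0.0004  0.0029]
rotz frac 1.3391 rows 12
[ 0.08966856  0.32893652 -0.24439018]
```

{"api": "step_arm", "payload": {
  "plan": [
    {"xyz":[0,0,0],"delta_rot":[0,0,-0.05],"hand":0},
    {"xyz":[0,0,0],"delta_rot":[0,0,-0.05],"hand":0}
  ]
}}

```text
time: 53.1
tool_pos: [0.5344, 0.1425, 0.1374]
orientation: [[0.139, 0.99, 0.001], [0.99, -0.139, 0.001], [0.001, 0.001, -1.0]]
contact_force: [-1.4, 0.8, 5.9]
opening: 0.153
grasp_force: 58.8
```

```bash
python3 - <<'E'
from h import *
to(.534,.1416,.136,-47.5); print(status.observe()["ft_torque"])
E
```

```text
pos [0.5344 0.1425 0.1374] yaw 81.99 q6 0.2 t 53.1 F [-1.4  0.8  5.9] open 0.153 grip 58.8
frac [-0.0019 -0.0006  0.0029] rows 1 per row [-0.0019 -0.0006  0.0029]
rotz frac 1.4388 rows 13
[ 0.03945903  0.32695756 -0.2775054 ]
```

{"api": "step_arm", "payload": {
  "plan": [
    {"xyz":[0,0,0],"delta_rot":[0,0,-0.05],"hand":0},
    {"xyz":[0,0,0],"delta_rot":[0,0,0],"hand":0}
  ]
}}

```text
time: 53.35
tool_pos: [0.5344, 0.1425, 0.1374]
orientation: [[0.063, 0.998, 0.001], [0.998, -0.063, 0.001], [0.001, 0.001, -1.0]]
contact_force: [-1.0, -0.5, 6.3]
opening: 0.151
grasp_force: 58.8
```

```bash
python3 - <<'E'
from h import *
to(.534,.1416,.136,-47.5); print(status.observe()["ft_torque"])
E
```

```text
pos [0.5344 0.1425 0.1374] yaw 86.39 q6 0.12 t 53.35 F [-1.  -0.5  6.3] open 0.151 grip 58.8
frac [-0.0018 -0.0007  0.0029] rows 1 per row [-0.0018 -0.0007  0.0029]
rotz frac 1.4876 rows 13
[ 0.08272781  0.33612956 -0.1450296 ]
```

{"api": "step_arm", "payload": {
  "plan": [
    {"xyz":[0,0,0],"delta_rot":[0,0,-0.05],"hand":0},
    {"xyz":[0,0,0],"delta_rot":[0,0,0],"hand":0}
  ]
}}

```text
time: 53.6
tool_pos: [0.5343, 0.1425, 0.1373]
orientation: [[-0.016, 1.0, 0.001], [1.0, 0.016, 0.001], [0.001, 0.001, -1.0]]
contact_force: [-1.3, 0.3, 5.7]
opening: 0.149
grasp_force: 58.8
```

```bash
python3 - <<'E'
from h import *
to(.534,.1416,.136,-47.5); print(status.observe()["ft_torque"])
E
```

```text
pos [0.5343 0.1425 0.1373] yaw 90.94 q6 0.04 t 53.6 F [-1.3  0.3  5.7] open 0.149 grip 58.8
frac [-0.0018 -0.0007  0.0027] rows 1 per row [-0.0018 -0.0007  0.0027]
rotz frac 1.5383 rows 14
[0.17129294 0.33093025 0.04745877]
```

{"api": "step_arm", "payload": {
  "plan": [
    {"xyz":[0,0,0],"delta_rot":[0,0,-0.05],"hand":0},
    {"xyz":[0,0,0],"delta_rot":[0,0,0],"hand":0}
  ]
}}

```text
time: 53.85
tool_pos: [0.5343, 0.1425, 0.137]
orientation: [[-0.094, 0.996, 0.001], [0.996, 0.094, 0.0], [0.0, 0.001, -1.0]]
contact_force: [-0.7, 1.0, 5.5]
opening: 0.152
grasp_force: 58.9
```

```bash
python3 - <<'E'
from h import *
to(.534,.1416,.136,-47.5); print(status.observe()["ft_torque"])
E
```

```text
pos [0.5343 0.1425 0.137 ] yaw 95.38 q6 -0.04 t 53.85 F [-0.7  1.   5.5] open 0.152 grip 58.9
frac [-0.0017 -0.0007  0.0019] rows 1 per row [-0.0017 -0.0007  0.0019]
rotz frac 1.5875 rows 14
[0.14155388 0.28371066 0.08956544]
```

{"api": "step_arm", "payload": {
  "plan": [
    {"xyz":[0,0,0],"delta_rot":[0,0,-0.05],"hand":0},
    {"xyz":[0,0,0],"delta_rot":[0,0,0],"hand":0}
  ]
}}

```text
time: 54.1
tool_pos: [0.5342, 0.1424, 0.1365]
orientation: [[-0.17, 0.985, 0.0], [0.985, 0.17, 0.0], [0.0, 0.0, -1.0]]
contact_force: [-0.2, 0.7, 3.2]
opening: 0.15
grasp_force: 59.1
```

```bash
python3 - <<'E'
from h import *
to(.534,.1416,.136,-47.5); print(status.observe()["ft_torque"])
E
```

```text
pos [0.5342 0.1424 0.1365] yaw 99.81 q6 -0.11 t 54.1 F [-0.2  0.7  3.2] open 0.15 grip 59.1
frac [-0.0014 -0.0006  0.001 ] rows 1 per row [-0.0014 -0.0006  0.001 ]
rotz frac 1.6367 rows 14
[ 0.1709568   0.18911418 -0.00109094]
```

{"api": "step_arm", "payload": {
  "plan": [
    {"xyz":[0,0,0],"delta_rot":[0,0,-0.04],"hand":0},
    {"xyz":[0,0,0],"delta_rot":[0,0,-0.04],"hand":0}
  ]
}}

```text
time: 54.35
tool_pos: [0.5341, 0.1422, 0.1365]
orientation: [[-0.294, 0.956, -0.0], [0.956, 0.294, -0.0], [-0.0, -0.0, -1.0]]
contact_force: [-1.4, 0.5, 3.1]
opening: 0.155
grasp_force: 59.1
```

```bash
python3 - <<'E'
from h import *
to(.534,.1416,.136,-47.5); print(status.observe()["ft_torque"])
E
```

```text
pos [0.5341 0.1422 0.1365] yaw 107.11 q6 -0.24 t 54.35 F [-1.4  0.5  3.1] open 0.155 grip 59.1
frac [-0.0011 -0.0006  0.001 ] rows 1 per row [-0.0011 -0.0006  0.001 ]
rotz frac 1.7179 rows 15
[ 0.03284368  0.16265632 -0.04689091]
```

{"api": "step_arm", "payload": {
  "plan": [
    {"xyz":[0,0,0],"delta_rot":[0,0,-0.04],"hand":0},
    {"xyz":[0,0,0],"delta_rot":[0,0,-0.04],"hand":0}
  ]
}}

```text
time: 54.6
tool_pos: [0.5341, 0.1423, 0.1365]
orientation: [[-0.411, 0.911, 0.0], [0.911, 0.411, 0.0], [0.0, 0.0, -1.0]]
contact_force: [-1.4, 0.4, 3.4]
opening: 0.149
grasp_force: 59.2
```

```bash
python3 - <<'E'
from h import *
to(.534,.1416,.136,-47.5); print(status.observe()["ft_torque"])
E
```

```text
pos [0.5341 0.1423 0.1365] yaw 114.29 q6 -0.37 t 54.6 F [-1.4  0.4  3.4] open 0.149 grip 59.2
frac [-0.0013 -0.0008  0.0011] rows 1 per row [-0.0013 -0.0008  0.0011]
rotz frac 1.7977 rows 16
[ 0.22872232  0.16415786 -0.06260389]
```

{"api": "step_arm", "payload": {
  "plan": [
    {"xyz":[0,0,0],"delta_rot":[0,0,-0.05],"hand":0},
    {"xyz":[0,0,0],"delta_rot":[0,0,-0.05],"hand":0}
  ]
}}

```text
time: 54.85
tool_pos: [0.5341, 0.1424, 0.1365]
orientation: [[-0.547, 0.837, -0.0], [0.837, 0.547, 0.001], [0.001, 0.001, -1.0]]
contact_force: [-1.6, 1.2, 3.9]
opening: 0.158
grasp_force: 59.8
```

```bash
python3 - <<'E'
from h import *
to(.534,.1416,.136,-47.5); print(status.observe()["ft_torque"])
E
```

```text
pos [0.5341 0.1424 0.1365] yaw 123.16 q6 -0.52 t 54.85 F [-1.6  1.2  3.9] open 0.158 grip 59.8
frac [-0.0013 -0.0011  0.0011] rows 1 per row [-0.0013 -0.0011  0.0011]
rotz frac 1.8962 rows 17
[ 0.02779266  0.24118539 -0.74931966]
```

{"api": "step_arm", "payload": {
  "plan": [
    {"xyz":[0,0,0],"delta_rot":[0,0,-0.05],"hand":0},
    {"xyz":[0,0,0],"delta_rot":[0,0,-0.05],"hand":0}
  ]
}}

```text
time: 55.1
tool_pos: [0.5341, 0.1424, 0.1366]
orientation: [[-0.67, 0.743, -0.0], [0.743, 0.67, 0.002], [0.001, 0.001, -1.0]]
contact_force: [-1.3, 0.0, 4.5]
opening: 0.153
grasp_force: 62.3
```

```bash
python3 - <<'E'
from h import *
to(.534,.1416,.136,-47.5); print(status.observe()["ft_torque"])
E
```

```text
pos [0.5341 0.1424 0.1366] yaw 132.03 q6 -0.68 t 55.1 F [-1.3  0.   4.5] open 0.153 grip 62.3
frac [-0.0011 -0.0013  0.0011] rows 1 per row [-0.0011 -0.0013  0.0011]
rotz frac 1.9948 rows 17
[-0.01949279  0.19138285 -1.15678005]
```

{"api": "step_arm", "payload": {
  "plan": [
    {"xyz":[0,0,0],"delta_rot":[0,0,-0.05],"hand":0}
  ]
}}

```text
time: 55.22
tool_pos: [0.5341, 0.1424, 0.1366]
orientation: [[-0.727, 0.686, -0.0], [0.686, 0.727, 0.001], [0.001, 0.001, -1.0]]
contact_force: [-0.6, 0.4, 4.1]
opening: 0.15
grasp_force: 59.9
```

```bash
python3 - <<'E'
from h import *
to(.534,.1416,.136,-47.5); print(status.observe()["ft_torque"])
E
```

```text
pos [0.5341 0.1424 0.1366] yaw 136.67 q6 -0.76 t 55.23 F [-0.6  0.4  4.1] open 0.15 grip 59.9
frac [-0.001  -0.0012  0.0011] rows 1 per row [-0.001  -0.0012  0.0011]
rotz frac -1.9536 rows 17
[ 0.07371196  0.23262262 -0.71880068]
```

{"api": "step_arm", "payload": {
  "plan": [
    {"xyz":[0,0,0],"delta_rot":[0,0,0],"hand":0},
    {"xyz":[0,0,0],"delta_rot":[0,0,0],"hand":0}
  ]
}}

```text
time: 55.48
tool_pos: [0.5341, 0.1424, 0.1365]
orientation: [[-0.727, 0.686, -0.0], [0.686, 0.727, 0.0], [0.0, 0.0, -1.0]]
contact_force: [-0.6, 1.1, 4.4]
opening: 0.153
grasp_force: 59.6
```

```bash
python3 - <<'E'
from h import *
to(.534,.1416,.136,-47.5); print(status.observe()["ft_torque"])
C,im=shot("wrist","w14")
c=max(blobs(im,(0,150,60),(8,255,255),100),key=cv2.contourArea).reshape(-1,2)
for v in (205,215,235,255,275,295,315,335): 
    k=c[c[:,1]==v,0]; print(v,(k.min(),k.max()) if len(k) else None, end='; ')
E
```

```text
pos [0.5341 0.1424 0.1365] yaw 136.66 q6 -0.76 t 55.48 F [-0.6  1.1  4.4] open 0.153 grip 59.6
frac [-0.0009 -0.0013  0.001 ] rows 1 per row [-0.0009 -0.0013  0.001 ]
rotz frac -1.9538 rows 17
[ 0.21509476  0.25082006 -0.44700229]
205 None; 215 None; 235 None; 255 (np.int32(310), np.int32(323)); 275 (np.int32(302), np.int32(329)); 295 (np.int32(301), np.int32(329)); 315 (np.int32(301), np.int32(330)); 335 (np.int32(301), np.int32(329));
```

{"api": "step_arm", "payload": {
  "plan": [
    {"xyz":[0,0,0],"delta_rot":[0,0,-0.05],"hand":0},
    {"xyz":[0,0,0],"delta_rot":[0,0,-0.05],"hand":0}
  ]
}}

```text
time: 55.78
tool_pos: [0.5341, 0.1423, 0.1365]
orientation: [[-0.829, 0.56, 0.0], [0.56, 0.829, -0.0], [-0.0, -0.0, -1.0]]
contact_force: [-0.5, 0.9, 4.6]
opening: 0.153
grasp_force: 60.1
```

```bash
python3 - <<'E'
from h import *
to(.534,.1416,.136,-47.5); print(status.observe()["ft_torque"])
E
```

```text
pos [0.5341 0.1423 0.1365] yaw 145.96 q6 -0.92 t 55.77 F [-0.5  0.9  4.6] open 0.153 grip 60.1
frac [-0.0006 -0.0012  0.001 ] rows 1 per row [-0.0006 -0.0012  0.001 ]
rotz frac -1.8504 rows 16
[0.29158823 0.3170191  0.04307895]
```

{"api": "step_arm", "payload": {
  "plan": [
    {"xyz":[0,0,0],"delta_rot":[0,0,-0.05],"hand":0},
    {"xyz":[0,0,0],"delta_rot":[0,0,-0.05],"hand":0}
  ]
}}

```text
time: 56.02
tool_pos: [0.5341, 0.1422, 0.1365]
orientation: [[-0.906, 0.423, 0.0], [0.423, 0.906, -0.0], [-0.0, -0.0, -1.0]]
contact_force: [-2.4, 1.4, 4.8]
opening: 0.153
grasp_force: 60.1
```

```bash
python3 - <<'E'
from h import *
to(.534,.1416,.136,-47.5); print(status.observe()["ft_torque"])
E
```

```text
pos [0.5341 0.1422 0.1365] yaw 154.99 q6 -1.08 t 56.02 F [-2.4  1.4  4.8] open 0.153 grip 60.1
frac [-0.0004 -0.0012  0.001 ] rows 1 per row [-0.0004 -0.0012  0.001 ]
rotz frac -1.7501 rows 15
[ 0.11804673  0.23479129 -0.02415686]
```

{"api": "step_arm", "payload": {
  "plan": [
    {"xyz":[0,0,0],"delta_rot":[0,0,-0.05],"hand":0},
    {"xyz":[0,0,0],"delta_rot":[0,0,-0.05],"hand":0}
  ]
}}

```text
time: 56.28
tool_pos: [0.5343, 0.1419, 0.1365]
orientation: [[-0.961, 0.275, 0.0], [0.275, 0.961, -0.001], [-0.001, -0.001, -1.0]]
contact_force: [-0.8, 0.0, 4.4]
opening: 0.153
grasp_force: 60.0
```

```bash
python3 - <<'E'
from h import *
to(.534,.1416,.136,-47.5); print(status.observe()["ft_torque"])
E
```

```text
pos [0.5343 0.1419 0.1365] yaw 164.02 q6 -1.23 t 56.27 F [-0.8  0.   4.4] open 0.153 grip 60.0
frac [ 0.0003 -0.0008  0.0011] rows 1 per row [ 0.0003 -0.0008  0.0011]
rotz frac -1.6498 rows 15
[-0.06120966  0.15607043 -0.00655031]
```

{"api": "step_arm", "payload": {
  "plan": [
    {"xyz":[0,0,0],"delta_rot":[0,0,-0.05],"hand":0},
    {"xyz":[0,0,0],"delta_rot":[0,0,-0.05],"hand":0}
  ]
}}

```text
time: 56.52
tool_pos: [0.5341, 0.1421, 0.1365]
orientation: [[-0.993, 0.122, 0.0], [0.122, 0.993, -0.0], [-0.0, -0.0, -1.0]]
contact_force: [0.0, 0.2, 5.6]
opening: 0.15
grasp_force: 60.1
```

```bash
python3 - <<'E'
from h import *
to(.534,.1416,.136,-47.5); print(status.observe()["ft_torque"])
E
```

```text
pos [0.5341 0.1421 0.1365] yaw 172.99 q6 -1.39 t 56.52 F [0.  0.2 5.6] open 0.15 grip 60.1
frac [ 0.     -0.0011  0.0011] rows 1 per row [ 0.     -0.0011  0.0011]
rotz frac -1.5502 rows 14
[ 0.20284872  0.2897964  -0.10306265]
```

{"api": "step_arm", "payload": {
  "plan": [
    {"xyz":[0,0,0],"delta_rot":[0,0,-0.05],"hand":0},
    {"xyz":[0,0,0],"delta_rot":[0,0,-0.05],"hand":0}
  ]
}}

```text
time: 56.78
tool_pos: [0.5341, 0.1422, 0.1365]
orientation: [[-0.999, -0.033, -0.0], [-0.033, 0.999, -0.0], [0.0, -0.0, -1.0]]
contact_force: [-2.6, -0.0, 5.5]
opening: 0.152
grasp_force: 60.5
```

```bash
python3 - <<'E'
from h import *
to(.534,.1416,.136,-47.5); print(status.observe()["ft_torque"])
E
```

```text
pos [0.5341 0.1422 0.1365] yaw -178.13 q6 -1.55 t 56.77 F [-2.6 -0.   5.5] open 0.152 grip 60.5
frac [ 0.0002 -0.0012  0.0011] rows 1 per row [ 0.0002 -0.0012  0.0011]
rotz frac -1.4514 rows 13
[ 0.0426242   0.21116743 -0.69333281]
```

{"api": "step_arm", "payload": {
  "plan": [
    {"xyz":[0,0,0],"delta_rot":[0,0,-0.05],"hand":0}
  ]
}}

```text
time: 56.9
tool_pos: [0.5341, 0.1422, 0.1365]
orientation: [[-0.994, -0.109, -0.0], [-0.109, 0.994, 0.0], [0.0, 0.0, -1.0]]
contact_force: [-1.3, -0.1, 5.0]
opening: 0.153
grasp_force: 61.9
```

```bash
python3 - <<'E'
from h import *
to(.534,.1416,.136,-47.5); print(status.observe()["ft_torque"])
E
```

```text
pos [0.5341 0.1422 0.1365] yaw -173.73 q6 -1.62 t 56.9 F [-1.3 -0.1  5. ] open 0.153 grip 61.9
frac [ 0.0003 -0.0011  0.0011] rows 1 per row [ 0.0003 -0.0011  0.0011]
rotz frac -1.4026 rows 12
[ 0.01755887  0.24017022 -1.02858186]
```

The torque pattern repeats every 60° against a firm stop, so the shutter is fully shut. I unload, lift the key out and look for the stand bore.

{"api": "step_arm", "payload": {
  "plan": [
    {"xyz":[0,0,0],"delta_rot":[0,0,0.08],"hand":0},
    {"xyz":[0,0,0],"delta_rot":[0,0,0.06],"hand":0},
    {"xyz":[0,0,-0.03],"delta_rot":[0,0,0],"hand":0},
    {"xyz":[0,0,-0.05],"delta_rot":[0,0,0],"hand":0},
    {"xyz":[0,0,-0.05],"delta_rot":[0,0,0],"hand":0}
  ]
}}

```text
time: 57.52
tool_pos: [0.5336, 0.1418, 0.2017]
orientation: [[-0.994, 0.107, -0.002], [0.107, 0.994, -0.001], [0.002, -0.001, -1.0]]
contact_force: [-0.0, 0.4, -1.8]
opening: 0.151
grasp_force: 66.8
```

{"api": "step_arm", "payload": {
  "plan": [
    {"xyz":[0,0,-0.04],"delta_rot":[0,0,0],"hand":0},
    {"xyz":[0,0,0],"delta_rot":[0,0,0],"hand":0},
    {"xyz":[0,0,0],"delta_rot":[0,0,0],"hand":0},
    {"xyz":[0,0,0],"delta_rot":[0,0,0],"hand":0}
  ]
}}

```text
time: 58.02
tool_pos: [0.5333, 0.1421, 0.2202]
orientation: [[-0.994, 0.109, -0.003], [0.109, 0.994, -0.0], [0.003, -0.001, -1.0]]
contact_force: [0.0, 0.6, -2.3]
opening: 0.145
grasp_force: 67.0
```

```bash
python3 - <<'E'
from h import *
to(.4221,.1457,.22)
C,im=shot("wrist","w15"); uv=proj(C,(.422,.146,.08))[0]; print(uv)
for o in circ(C,im,uv,.08): print(o)
E
```

```text
pos [0.5333 0.1421 0.2202] yaw 173.74 q6 -1.4 t 58.02 F [ 0.   0.6 -2.3] open 0.145 grip 67.0
frac [ 0.2218 -0.0171  0.001 ] rows 2 per row [ 0.1109 -0.0085  0.0005]
[306.04323026  60.19261968]
(80, [0.4227, 0.1475], np.float64(0.0256), np.float64(0.0002))
(90, [0.4227, 0.1475], np.float64(0.0272), np.float64(0.0002))
(90, [0.4227, 0.1475], np.float64(0.0257), np.float64(0.0002))
(100, [0.4226, 0.1475], np.float64(0.0274), np.float64(0.0003))
(100, [0.4226, 0.1475], np.float64(0.0259), np.float64(0.0002))
(110, [0.4228, 0.1475], np.float64(0.0277), np.float64(0.0003))
(110, [0.4228, 0.1475], np.float64(0.0262), np.float64(0.0003))
(120, [0.4227, 0.1475], np.float64(0.0279), np.float64(0.0003))
(120, [0.4227, 0.1476], np.float64(0.0593), np.float64(0.0003))
(120, [0.4227, 0.1475], np.float64(0.0265), np.float64(0.0003))
(120, [0.4227, 0.1476], np.float64(0.0608), np.float64(0.0003))
(130, [0.4227, 0.1475], np.float64(0.0281), np.float64(0.0003))
(130, [0.4227, 0.1476], np.float64(0.0592), np.float64(0.0003))
(130, [0.4227, 0.1475], np.float64(0.0266), np.float64(0.0003))
(130, [0.4227, 0.1476], np.float64(0.0607), np.float64(0.0003))
(140, [0.4231, 0.1483], np.float64(0.029), np.float64(0.0011))
(140, [0.4227, 0.1476], np.float64(0.0591), np.float64(0.0003))
(140, [0.4227, 0.1476], np.float64(0.0606), np.float64(0.0003))
```

{"api": "step_arm", "payload": {
  "plan": [
    {"xyz":[0.111,-0.0073,0],"delta_rot":[0,0,0],"hand":0},
    {"xyz":[0.111,-0.0073,0],"delta_rot":[0,0,0],"hand":0},
    {"xyz":[0,0,0],"delta_rot":[0,0,0],"hand":0},
    {"xyz":[0,0,0],"delta_rot":[0,0,0],"hand":0},
    {"xyz":[0,0,0],"delta_rot":[0,0,0],"hand":0}
  ]
}}

```text
time: 58.7
tool_pos: [0.4248, 0.1471, 0.2216]
orientation: [[-0.994, 0.11, 0.002], [0.11, 0.994, 0.0], [-0.002, 0.0, -1.0]]
contact_force: [0.3, -0.5, -2.8]
opening: 0.15
grasp_force: 66.8
```

{"api": "step_arm", "payload": {
  "plan": [
    {"xyz":[0,0,0.04],"delta_rot":[0,0,0],"hand":0},
    {"xyz":[0,0,0.03],"delta_rot":[0,0,0],"hand":0},
    {"xyz":[0,0,0],"delta_rot":[0,0,0],"hand":0},
    {"xyz":[0,0,0],"delta_rot":[0,0,0],"hand":0}
  ]
}}

```text
time: 59.2
tool_pos: [0.4241, 0.1471, 0.1867]
orientation: [[-0.994, 0.11, 0.001], [0.11, 0.994, 0.0], [-0.001, 0.0, -1.0]]
contact_force: [0.8, 0.3, -2.2]
opening: 0.149
grasp_force: 66.8
```

```bash
python3 - <<'E'
from h import *
to(.4225,.147,.100)
E
```

```text
pos [0.4241 0.1471 0.1867] yaw 173.71 q6 -1.38 t 59.2 F [ 0.8  0.3 -2.2] open 0.149 grip 66.8
frac [ 0.0033 -0.0005  0.1733] rows 2 per row [ 0.0017 -0.0003  0.0867]
```

{"api": "step_arm", "payload": {
  "plan": [
    {"xyz":[0.003,0,0.02],"delta_rot":[0,0,0],"hand":0},
    {"xyz":[0,0,0.03],"delta_rot":[0,0,0],"hand":0},
    {"xyz":[0,0,0.02],"delta_rot":[0,0,0],"hand":0},
    {"xyz":[0,0,0],"delta_rot":[0,0,0],"hand":0}
  ]
}}

```text
time: 59.7
tool_pos: [0.421, 0.1472, 0.1507]
orientation: [[-0.994, 0.109, -0.002], [0.109, 0.994, -0.0], [0.002, -0.0, -1.0]]
contact_force: [-0.5, -0.1, -1.4]
opening: 0.148
grasp_force: 66.8
```

{"api": "step_arm", "payload": {
  "plan": [
    {"xyz":[0,0,0.03],"delta_rot":[0,0,0],"hand":0},
    {"xyz":[0,0,0.03],"delta_rot":[0,0,0],"hand":0},
    {"xyz":[0,0,0],"delta_rot":[0,0,0],"hand":0}
  ]
}}

```text
time: 60.08
tool_pos: [0.4212, 0.1472, 0.121]
orientation: [[-0.994, 0.109, -0.002], [0.109, 0.994, -0.0], [0.001, -0.0, -1.0]]
contact_force: [0.5, -0.2, -2.3]
opening: 0.149
grasp_force: 66.8
```

{"api": "step_arm", "payload": {
  "plan": [
    {"xyz":[0,0,0.03],"delta_rot":[0,0,0],"hand":0},
    {"xyz":[0,0,0.005],"delta_rot":[0,0,0],"hand":0},
    {"xyz":[0,0,0],"delta_rot":[0,0,0],"hand":0}
  ]
}}

```text
time: 60.45
tool_pos: [0.4218, 0.1473, 0.1043]
orientation: [[-0.994, 0.109, 0.001], [0.109, 0.994, 0.0], [-0.001, 0.0, -1.0]]
contact_force: [0.4, -0.2, -2.3]
opening: 0.153
grasp_force: 66.8
```

{"api": "step_arm", "payload": {
  "plan": [
    {"xyz":[0,0,0.006],"delta_rot":[0,0,0],"hand":0},
    {"xyz":[0,0,0.003],"delta_rot":[0,0,0],"hand":0},
    {"xyz":[0,0,0],"delta_rot":[0,0,0],"hand":0}
  ]
}}

```text
time: 60.82
tool_pos: [0.4219, 0.1473, 0.1005]
orientation: [[-0.994, 0.109, 0.002], [0.109, 0.994, 0.0], [-0.002, 0.0, -1.0]]
contact_force: [-1.9, -0.8, 8.5]
opening: 0.152
grasp_force: 68.6
```

{"api": "step_arm", "payload": {
  "plan": [
    {"xyz":[0,0,0.003],"delta_rot":[0,0,0],"hand":0},
    {"xyz":[0,0,0],"delta_rot":[0,0,0],"hand":0}
  ]
}}

```text
time: 61.08
tool_pos: [0.4219, 0.1474, 0.1005]
orientation: [[-0.994, 0.109, 0.003], [0.109, 0.994, 0.0], [-0.003, 0.0, -1.0]]
contact_force: [-4.5, -1.0, 23.8]
opening: 0.152
grasp_force: 70.8
```

It is seated on the collar at TCP 0.1005. I relieve the press, release and go up.

{"api": "step_arm", "payload": {
  "plan": [
    {"xyz":[0,0,-0.004],"delta_rot":[0,0,0],"hand":0},
    {"xyz":[0,0,0],"delta_rot":[0,0,0],"hand":0},
    {"xyz":[0,0,0],"delta_rot":[0,0,0],"hand":1},
    {"xyz":[0,0,0],"delta_rot":[0,0,0],"hand":1},
    {"xyz":[0,0,0],"delta_rot":[0,0,0],"hand":1}
  ]
}}

```text
time: 61.7
tool_pos: [0.4214, 0.1472, 0.0996]
orientation: [[-0.994, 0.109, -0.001], [0.109, 0.994, -0.0], [0.0, -0.0, -1.0]]
contact_force: [-0.3, 0.6, 0.2]
opening: 0.782
grasp_force: 0.0
```

{"api": "step_arm", "payload": {
  "plan": [
    {"xyz":[0,0,0],"delta_rot":[0,0,0],"hand":1},
    {"xyz":[0,0,0],"delta_rot":[0,0,0],"hand":1},
    {"xyz":[0,0,-0.06],"delta_rot":[0,0,0],"hand":1},
    {"xyz":[0,0,-0.11],"delta_rot":[0,0,0],"hand":1},
    {"xyz":[0,0,-0.12],"delta_rot":[0,0,0],"hand":1}
  ]
}}

```text
time: 62.32
tool_pos: [0.4208, 0.1471, 0.2459]
orientation: [[-0.994, 0.11, -0.002], [0.11, 0.994, -0.0], [0.002, -0.0, -1.0]]
contact_force: [1.4, -0.4, -0.6]
opening: 0.999
grasp_force: 0.0
```

```bash
python3 - <<'E'
from h import *
to(.4225,.147,.100)
C,im=shot("wrist","w16")
for c in blobs(im,(0,150,60),(8,255,255),100): print("red",rect(C,c,.128),cv2.boundingRect(c))
E
```

```text
pos [0.4208 0.1471 0.2459] yaw 173.71 q6 -1.38 t 62.33 F [ 1.4 -0.4 -0.6] open 0.999 grip 0.0
frac [-4.000e-03  2.000e-04  2.918e-01] rows 3 per row [-0.0013  0.0001  0.0973]
red (array([ 0.4689, -0.1514], dtype=float32), array([0.032 , 0.0305], dtype=float32), 83.7) (0, 261, 30, 29)
red (array([0.4205, 0.1469], dtype=float32), array([0.0877, 0.0132], dtype=float32), -5.9) (308, 144, 16, 97)
```

The key is home: its bar is at (0.4205, 0.1469), with the right apparent length at 128 mm high. Before handing in, I look under the hood from the front to confirm the shutter.

{"api": "step_arm", "payload": {
  "plan": [
    {"xyz":[-0.0735,-0.0873,0],"delta_rot":[0,0,0],"hand":1},
    {"xyz":[-0.0735,-0.0873,0],"delta_rot":[0,0,0],"hand":1},
    {"xyz":[-0.0735,-0.0873,0],"delta_rot":[0,0,0],"hand":1},
    {"xyz":[-0.0735,-0.0873,0],"delta_rot":[0,0,0],"hand":1},
    {"xyz":[0,0,0],"delta_rot":[0,0,0.113],"hand":1}
  ]
}}

```text
time: 63.0
tool_pos: [0.5512, -0.0464, 0.2445]
orientation: [[-0.956, 0.292, 0.003], [0.292, 0.956, -0.001], [-0.003, -0.001, -1.0]]
contact_force: [-0.2, 0.7, -0.5]
opening: 1.0
grasp_force: 0.0
```

{"api": "step_arm", "payload": {
  "plan": [
    {"xyz":[0,0,0],"delta_rot":[0,0,0.113],"hand":1},
    {"xyz":[0,0,0],"delta_rot":[0,0,0.113],"hand":1},
    {"xyz":[0,0,0],"delta_rot":[0,0,0.113],"hand":1},
    {"xyz":[0,0,0],"delta_rot":[0,0,0.113],"hand":1},
    {"xyz":[0,0,0],"delta_rot":[0,0,0.113],"hand":1}
  ]
}}

```text
time: 63.62
tool_pos: [0.5482, -0.0423, 0.2444]
orientation: [[-0.381, 0.925, -0.001], [0.925, 0.381, 0.0], [0.0, -0.001, -1.0]]
contact_force: [0.6, 0.1, 0.4]
opening: 0.997
grasp_force: 0.0
```

{"api": "step_arm", "payload": {
  "plan": [
    {"xyz":[0,0,0],"delta_rot":[0,0,0.113],"hand":1},
    {"xyz":[0,0,0],"delta_rot":[0,0,0.113],"hand":1},
    {"xyz":[0,0,0],"delta_rot":[0,0,0.113],"hand":1},
    {"xyz":[0,0,0],"delta_rot":[0,0,0.113],"hand":1},
    {"xyz":[0,0,0],"delta_rot":[0,0,0.113],"hand":1}
  ]
}}

```text
time: 64.25
tool_pos: [0.5482, -0.0423, 0.2444]
orientation: [[0.477, 0.879, -0.001], [0.879, -0.477, 0.0], [-0.0, -0.001, -1.0]]
contact_force: [-0.1, -0.6, 0.5]
opening: 0.996
grasp_force: 0.0
```

{"api": "step_arm", "payload": {
  "plan": [
    {"xyz":[0,0,0],"delta_rot":[0,0,0.113],"hand":1},
    {"xyz":[0,0,0],"delta_rot":[0,0,0.113],"hand":1},
    {"xyz":[0,0,0],"delta_rot":[0,0,0.113],"hand":1},
    {"xyz":[0,0,0],"delta_rot":[0,0,0.113],"hand":1},
    {"xyz":[0,0,0],"delta_rot":[0,0,0.113],"hand":1}
  ]
}}

```text
time: 64.88
tool_pos: [0.5482, -0.0423, 0.2443]
orientation: [[0.983, 0.185, -0.001], [0.185, -0.983, 0.0], [-0.001, -0.0, -1.0]]
contact_force: [-1.0, 0.5, 1.4]
opening: 1.001
grasp_force: 0.0
```

{"api": "step_arm", "payload": {
  "plan": [
    {"xyz":[0,0,0],"delta_rot":[0,0,0.113],"hand":1},
    {"xyz":[0,0,0],"delta_rot":[0,0,0.113],"hand":1},
    {"xyz":[0,0,0],"delta_rot":[0,0,0.113],"hand":1},
    {"xyz":[0,0,0],"delta_rot":[0,0,0.113],"hand":1},
    {"xyz":[0,0,0],"delta_rot":[0,0,0.113],"hand":1}
  ]
}}

```text
time: 65.5
tool_pos: [0.5482, -0.0423, 0.2444]
orientation: [[0.764, -0.645, -0.001], [-0.645, -0.764, 0.0], [-0.001, 0.0, -1.0]]
contact_force: [1.2, 0.0, 0.2]
opening: 1.0
grasp_force: 0.0
```

{"api": "step_arm", "payload": {
  "plan": [
    {"xyz":[0,0,0],"delta_rot":[0,0,0.113],"hand":1},
    {"xyz":[0,0,0],"delta_rot":[0,0,0.113],"hand":1},
    {"xyz":[0,0,0],"delta_rot":[0,0,0.113],"hand":1},
    {"xyz":[0,0,0],"delta_rot":[0,0,0.1],"hand":1},
    {"xyz":[0,0,0],"delta_rot":[0,0,0],"hand":1}
  ]
}}

```text
time: 66.12
tool_pos: [0.5482, -0.0423, 0.2445]
orientation: [[0.186, -0.982, -0.001], [-0.982, -0.186, 0.0], [-0.0, 0.001, -1.0]]
contact_force: [0.0, -0.4, 0.6]
opening: 1.004
grasp_force: 0.0
```

{"api": "step_arm", "payload": {
  "plan": [
    {"xyz":[0,0,0],"delta_rot":[0,-0.1,0],"hand":1},
    {"xyz":[0,0,0],"delta_rot":[0,-0.1,0],"hand":1},
    {"xyz":[0,0,0],"delta_rot":[0,-0.1,0],"hand":1},
    {"xyz":[0,0,0],"delta_rot":[0,-0.1,0],"hand":1},
    {"xyz":[0,0,0],"delta_rot":[0,-0.1,0],"hand":1}
  ]
}}

```text
time: 66.75
tool_pos: [0.5489, -0.043, 0.2451]
orientation: [[0.133, -0.983, -0.13], [-0.692, -0.186, 0.698], [-0.71, -0.003, -0.704]]
contact_force: [0.7, 0.4, -0.1]
opening: 1.002
grasp_force: 0.0
```

```bash
python3 - <<'E'
from h import *
s=status.observe(); print(s["tool_pos"],s["orientation"].round(3),s["qpos"].round(2),s["time"])
C=cam("wrist"); print("cam",C[1].round(3),"dir",(-C[2][:,2]).round(3))
print("to world down .165:",(s["orientation"].T@np.array([0,0,-.165])/.5).round(4))
E
```

```text
[ 0.54888758 -0.0429989   0.24506208] [[ 0.133 -0.983 -0.13 ]
 [-0.692 -0.186  0.698]
 [-0.71  -0.003 -0.704]] [-0.58  0.63  1.46  0.54  1.64  2.25] 66.75
cam [ 0.578 -0.197  0.289] dir [-0.164  0.875 -0.455]
to world down .165: [0.2342 0.0011 0.2324]
```

{"api": "step_arm", "payload": {
  "plan": [
    {"xyz":[0.0757,0,0.0752],"delta_rot":[0,0,0],"hand":1},
    {"xyz":[0.0757,0,0.0752],"delta_rot":[0,0,0],"hand":1},
    {"xyz":[0.07,0,0.07],"delta_rot":[0,0,0],"hand":1},
    {"xyz":[0,0,0],"delta_rot":[0,0,0],"hand":1}
  ]
}}

```text
time: 67.25
tool_pos: [0.5464, -0.0416, 0.0857]
orientation: [[0.127, -0.983, -0.136], [-0.692, -0.186, 0.698], [-0.711, 0.005, -0.703]]
contact_force: [-1.2, -0.4, 0.9]
opening: 0.998
grasp_force: 0.0
```

```bash
python3 - <<'E'
from h import *
C,im=shot("wrist","w17"); print(C[1].round(3), (-C[2][:,2]).round(3))
u=np.array([.1153,.9933,0]); n=np.array([.9933,-.1153,0]); M=np.array([.5587,.052,0])
p=proj(C,[M+.086*u+a*n+[0,0,z] for a in(-.033,.033) for z in(0,.041)]+[M+a*n+[0,0,.041] for a in (-.033,.033)]); print(p.round(0))
x0,y0=(p.min(0)-45).astype(int); x1,y1=(p.max(0)+45).astype(int); x0=max(x0,0); y0=max(y0,0)
k=cv2.resize(im[y0:y1,x0:x1],None,fx=4,fy=4); k=cv2.convertScaleAbs(k,alpha=1.8,beta=10); print(k.shape,x0,y0)
cv2.imwrite("pics/w17c.png",k[:600,:800])
E
```

```text
[ 0.576 -0.195  0.13 ] [-0.168  0.875 -0.453]
[[295. 233.]
 [294. 268.]
 [238. 227.]
 [233. 263.]
 [318. 243.]
 [241. 236.]]
(524, 700, 3) 188 181
```

View pics/w17c.png

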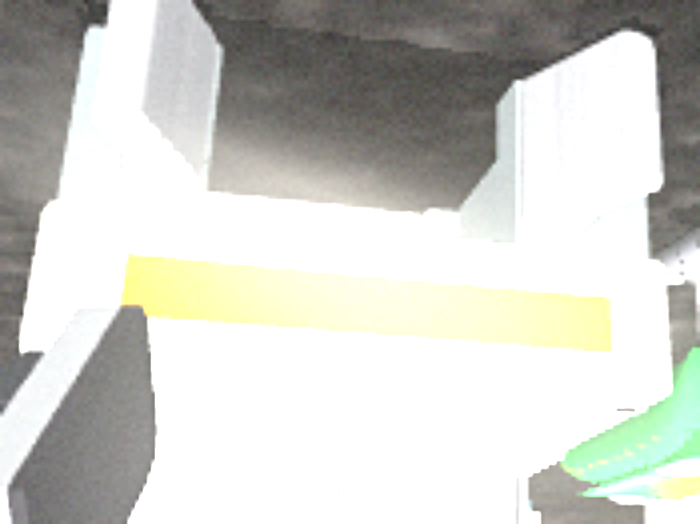

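The picture is upside down. The opening lies between the guides, and a light surface starts at about (210,190) to (425,212). That is where the shut leaf's foot should be, predicted from (200,184) to (428,208). Next I check the numbers against a box end.

```bash
python3 - <<'E'
from h import *
C=cam("wrist"); im=cv2.imread("pics/w17.png")
u=np.array([.1153,.9933,0]); n=np.array([.9933,-.1153,0]); M=np.array([.5587,.052,0])
for al,w in ((.086,.033),(.1086,.026)): print(al,proj(C,[M+al*u+a*n for a in(-w,0,w)]).round(1).tolist())
for x in (246,256,266,276,286,293,298): print(x,[im[y,x].tolist() for y in range(219,246,2)])
k=im[205:260,225:325]; cv2.imwrite("pics/w17d.png",cv2.resize(k,None,fx=8,fy=8,interpolation=cv2.INTER_NEAREST))
E
```

```text
0.086 [[296.9, 231.8], [268.9, 228.7], [239.5, 225.4]]
0.1086 [[286.9, 237.6], [265.8, 235.4], [243.9, 233.1]]
246 [[92, 97, 100], [93, 99, 100], [98, 103, 106], [101, 105, 107], [101, 104, 109], [113, 116, 121], [164, 165, 165], [162, 162, 163], [163, 167, 170], [190, 196, 197], [191, 198, 198], [193, 198, 198], [194, 201, 201], [199, 202, 202]]
256 [[81, 87, 89], [93, 96, 99], [100, 104, 106], [105, 111, 113], [105, 108, 114], [107, 113, 115], [160, 162, 162], [162, 165, 165], [161, 163, 164], [182, 187, 187], [194, 199, 200], [194, 199, 201], [195, 201, 202], [196, 202, 202]]
266 [[72, 76, 77], [80, 85, 89], [93, 98, 99], [96, 102, 104], [107, 111, 114], [112, 114, 118], [117, 123, 124], [162, 164, 163], [163, 165, 167], [166, 171, 172], [195, 200, 201], [191, 198, 198], [195, 201, 202], [197, 203, 203]]
276 [[67, 73, 74], [73, 74, 75], [83, 85, 89], [88, 91, 93], [94, 101, 102], [96, 102, 106], [109, 114, 117], [166, 168, 168], [163, 166, 165], [160, 163, 162], [183, 190, 190], [194, 201, 202], [195, 201, 203], [195, 201, 203]]
286 [[63, 67, 66], [60, 65, 71], [67, 72, 75], [74, 74, 77], [84, 88, 87], [88, 94, 95], [96, 100, 103], [102, 109, 110], [162, 163, 164], [163, 165, 165], [167, 173, 174], [197, 202, 203], [197, 202, 203], [198, 203, 204]]
293 [[52, 59, 59], [55, 63, 63], [64, 69, 72], [63, 68, 69], [71, 77, 77], [77, 82, 82], [87, 90, 92], [89, 94, 95], [158, 158, 159], [163, 162, 163], [159, 161, 162], [188, 193, 195], [193, 200, 201], [193, 200, 200]]
298 [[55, 56, 61], [54, 59, 60], [60, 63, 64], [64, 71, 73], [67, 72, 74], [76, 79, 80], [79, 83, 87], [115, 118, 117], [154, 156, 156], [155, 157, 158], [156, 156, 157], [178, 184, 185], [194, 200, 201], [197, 203, 202]]
```

View pics/w17d.png

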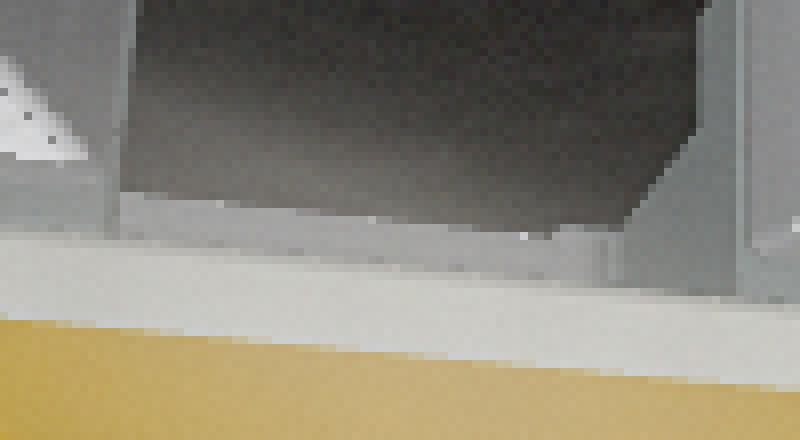

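A uniform neutral-grey plate closes the lane across its full width, running from (120,192) to (620,230) and square to the lane, so the leaf is shut. I raise the arm clear and hand in.

{"api": "step_arm", "payload": {
  "plan": [
    {"xyz":[-0.0757,0,-0.0752],"delta_rot":[0,0,0],"hand":1},
    {"xyz":[-0.0757,0,-0.0752],"delta_rot":[0,0,0],"hand":1},
    {"xyz":[-0.0757,0,-0.0752],"delta_rot":[0,0,0],"hand":1},
    {"xyz":[0,0,0],"delta_rot":[0,0,0],"hand":1},
    {"xyz":[0,0,0],"delta_rot":[0,0,0],"hand":1}
  ]
}}

```text
time: 67.92
tool_pos: [0.5485, -0.0422, 0.2505]
orientation: [[0.133, -0.983, -0.129], [-0.696, -0.185, 0.693], [-0.705, -0.003, -0.709]]
contact_force: [-0.0, -0.7, -1.3]
opening: 1.001
grasp_force: 0.0
```

```bash
python3 - <<'E'
from h import *
print(status.observe()["tool_pos"]); print(r.close_job())
E
```

```text
[ 0.54846535 -0.04217676  0.25049852]
the job is handed in; nothing more can be done
None
```

The job is handed in at about 68 s: both slide boxes (this start had two) are in the store by my measurements, about 20 mm past the shutter, which I saw shut; the key is home in its stand, the push stick lies clear on the worktop, and I did not re-check the bottle, timer or wipes.

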